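# Dock the flask tray on the raised stage and bolt it in

## Robot

A 6-joint arm with a two-finger parallel gripper is mounted at the origin on a cart in front of the work surface, level with it; the furniture and walls round the work are solid. World frame = base frame: x ahead of the robot, y to its left, z up, the work surface at z = 0. Lengths are in m, angles in rad, forces in N, time in s.
With the tool pointing down it reaches from about 0.35 to 0.725 m from the base axis. Payload 4.3 kg.
Tool frame: the origin (TCP) lies midway between the tips of the shut fingers; the grasp point (between the pads) lies 19 mm behind it; y points along the fingers, z is the direction in which the jaws open and shut, and the axes are right-handed (so a half turn about y gives the same grasp; the last joint's range is limited). The gripper opens to 85 mm and grips with 20 to 120 N. Pads are 22 mm wide; open, the fingers measure 114 mm over their backs; the gripper's body (76 mm by 85 mm) begins 54 mm behind the grasp point. The pads swing forward as they close: fully open they stand 13 mm farther back than shut.
Start: joints at [1.018, 0.377, 0.081, 1.274, 0, 1.46], TCP at [0.246, 0.52, 0.231] pointing down, gripper open.
Joint ranges: [-2.72, 2.72], [-0.84, 1.66], [-1.02, 1.22], [-1.77, 2.12], [-1.37, 1.28], [-3.14, 3.14]. Speed limits (rad/s): [2.57, 2.57, 3.14, 3.14, 3.14, 3.14].

## Interface

Orientations are given as a unit quaternion [x, y, z, w].
In Python, from workcell import telemetry, snapshot, camera_model, job gives the robot as it stands. The module is installed in compiled form; this text tells all that it offers.
- The arm moves only by the tool servo_tool, never from a script. Its argument "increments" is text: rows parted by semicolons, each of 6 numbers parted by spaces: the shift along the tool's x, y, z in m, then the turn, a rotation vector about the tool's x, y, z in rad. A call has 1 to 10 rows; each row shifts and turns the commanded pose from where the row before left it, along the tool's axes as they then stand; what a row does not reach is not made up. A row lasts 1/8 s, in which the tool goes at most 62.5 mm and 10.7 degrees, less where a joint would pass 70% of its speed; a pose out of reach is approached as far as the arm can. A call is refused whole if a number of a shift passes 0.0625 or a number of a turn 0.188, either way. A call with a gripper value outside its range is refused whole. "fingers" is the opening, from -1 (shut) to 1 (fully open), so that 0 is half open, set as the call begins (left out, the last holds). The fingers move at their own pace and stop on an object; the grip force is fixed at half the most. Time passes only in rows, so rows that do not move let the fingers close. It gives the time, the measured TCP pose, the force and the opening at its end, in the units of the state.
- telemetry.get_state(): the state, without advancing time (a new reading comes with each control period).
- snapshot(name): name is "side" or "top" or "wrist"; returns the picture (420x560x3 uint8, red, green, blue); there is no depth.
- camera_model(name): a dict with "fx", "fy", "cx", "cy" (pixels), "position" and "orientation" of the camera in the world. Camera axes: x right, y up, looking along -z (the intrinsics and any distortion apply to the point x, -y, -z); pixel columns grow to the right and rows downward; lengths in m; the calibration is good to about 2 mm. A picture is of the moment at which its call begins: read the wrist's pose just before it. camera_model takes no time and is no camera call; for the wrist camera it gives the pose at the moment of the call.
- job.finish_job(): hands the job in, once; it reports no verdict.
The state is a dict: "time_s": time; "joints": joint angles; "joint_vel": joint speeds; "effort": joint torques, N m; "eef_pos": TCP position; "ee_rot": TCP orientation; "wrist_force": force on the tool from outside, world axes, zero at the start; "torque": the same for the moment, N m; "grip_width": finger opening in m.
Only numpy, scipy, OpenCV 4.12 (cv2) and the standard library are available. Lean on these libraries where they do the work, as an engineer would, in place of code of your own. Each camera call takes 0.05 s, during which the arm holds its last target.

## Task

Slide the blue tray with the yellow flask standing in it to the right, over the step from the wooden board onto the metal stage, until its front end is up against the end stop; ease its front edge over the step by the handle bar and let it slide, neither lifting the whole tray clear nor tipping the tray or the flask. Then push the red-knobbed bolt fully across behind the tray, let go, and leave the tape roll and the pliers where they are.

Things in the scene. Friction and masses are not known exactly. Their poses are not given: they have to be found in the camera images.
- tray_bar (a point): centre of the tray's handle bar: black round bar, 12 mm diameter, 70 mm long, lying along the tray's own x (58 mm free between its two steel uprights), 74 mm above the tray's underside and 4 mm beyond the outside of its leading end. Axes as the tray's. Round, so the tray can swivel about it between gripper pads that close along the tray's y
- tray_base (a point): centre of the underside of the loose blue tray: 84 mm along x, 120 mm along y, floor 5 mm, walls 18 mm high and 3 mm thick, 0.35 kg; z up. Its -y end leads and bears the handle bar. A 6 mm rib crosses its floor at y = -10 mm; the flask stands behind it. Starts flat on a fixed plywood board, 35 mm thick, to the left (+y) of the stage, leading end toward it
- tray_tail (a point): middle of the lower edge of the tray's trailing end, at y = +60 mm in the tray's frame, on its underside
- flask_mid (a point): centre, half-way up, of the closed yellow flask (52 x 52 mm, 89 mm tall, black cap) standing loose in the tray, its axis at about y = +24 mm in the tray's frame; 0.07 to 0.16 kg; z along its axis, up
- stage_floor (a point): centre of the tray's place on the fixed metal stage, on top of its 8 mm plate, 43 mm above the bench. Stage +y points to where the tray comes from; home = tray base centre here, x and y axes alike. Two rails 16 mm high leave 90 mm between them (y -72 to +27 mm), flaring to 107 mm at y = +50; the end stop, 16 mm high, has its face at y = -60 mm, below a docked tray's bar
- stage_step (a point): middle of the stage's entry edge, on the top face: the 8 mm step up from the plywood board, 78 mm from stage_floor along the stage's +y. A magnifier lamp hangs about 0.5 m above the bench behind the stage (x over 0.63 m): approach from the near side
- bolt_knob (a point): centre of the bolt's upright red knob (16 mm diameter, 34 mm tall, reaching 107 mm above the bench, its middle 90 mm above the bench; a thin steel neck joins it to the bolt bar below). It moves along the stage's +x to shut. With the bolt at 0 it is 76 mm to the -x side of the stage's middle line and 68 mm from stage_floor along the stage's +y
- bolt (a joint): travel of the slide bolt in m: 0 = open (drawn toward -x, clear of the tray's path), 0.034 = fully shut, its 8 mm wide bar reaching 16 mm behind the tray's trailing end, 4 mm clear of a tray that is home. Stays where it is left, needs about 2 N to move
- tape_white: bystander: white tape roll, 62 mm diameter, 20 mm high, lying loose on the bench; origin at the centre of its underside
- pliers_red: bystander: red pliers, 148 x 52 x 13 mm, lying loose on the bench; origin at the centre of its underside

How it is judged:
On the way:
1. the tray is home: flat on the stage between the rails, up against the end stop, the bolt still open (y of tray_base in the frame of stage_floor below 0.005 m and z of tray_base in the frame of stage_floor below 0.002 m and angle between tray_base's own z axis and vertical below 0.03 rad and value of joint bolt below 0.015 m), for 0.2 s.
At the end, for the whole second after the job is handed in: The tray lies flat on the stage between the rails, its base centre within 9 mm of stage_floor and not more than 6 mm short of the end stop, lined up with the rails (0.09 rad), the flask still standing in it, the bolt at 29 mm or more, all at rest (distance between tray_base and stage_floor below 0.009 m and y of tray_base in the frame of stage_floor below 0.006 m and angle between the y axis of tray_base and the y axis of stage_floor, either way round below 0.09 rad and angle between tray_base's own z axis and vertical below 0.03 rad and angle between flask_mid's own z axis and vertical below 0.06 rad and z of flask_mid in the frame of tray_base below 0.055 m and value of joint bolt above 0.029 m and linear speed of each of tray, flux_flask below 0.01 m/s); the robot touches nothing.
It fails at once if the tray is tipped by more than 0.35 rad (angle between tray_base's own z axis and vertical above 0.35 rad).
It fails at once if the flask tips by more than 0.45 rad (angle between flask_mid's own z axis and vertical above 0.45 rad).
It fails at once if the tray is lifted clear: its trailing end rises more than 35 mm above the plywood board (height (world z) of tray_tail above 0.07 m).
It fails at once if the tape roll or the pliers are moved by more than 30 mm (distance of any of tape_white, pliers_red from where it was at the start of the episode above 0.03 m).
It also fails if it takes over 51 s, if anything falls off the work surface, if the arm or the gripper's body presses on something with over 40 N, if the wrist force passes 120 N, or if a joint passes its speed limit or range.

## Working session

There is one attempt and no reset: what is moved stays moved. The work goes in short steps, Python scripts to look and compute and a tool call to move; the robot and the scene stay as the last step left them, time stands still between calls to the robot, and variables do not carry over. Pictures are saved under pics/ and viewed, and the job is handed in when it is done.

Besides the shell and the picture viewer there is one more tool, called after "Call:" in YAML: its name, and indented under it one key for each argument. servo_tool: Moves the arm, as the interface text tells. Its arguments: {"type":"object","properties":{"increments":{"type":"string"},"fingers":{"type":"number"}},"required":["increments"]}

```bash
mkdir -p pics; python3 - <<'E'
from workcell import telemetry, snapshot, camera_model
import cv2
print(telemetry.get_state())
for n in("side","top","wrist"):
    m=camera_model(n);print(n,m)
    cv2.imwrite(f"pics/{n}0.png",snapshot(n)[:,:,::-1])
E
```

```text
{'time_s': 0.0, 'joints': array([1.01766548e+00, 3.78086024e-01, 7.96167984e-02, 1.27438720e+00,
       6.38379742e-06, 1.46052491e+00]), 'joint_vel': array([-7.65239673e-04, -1.65862089e-03, -5.81386912e-04, -1.67443882e-05,
       -5.03029231e-04,  2.20039843e-03]), 'effort': array([-1.00683552e-03, -4.63609993e+01,  2.69872123e+01,  2.09968560e-02,
       -3.27502594e-04,  1.36371136e-05]), 'eef_pos': array([0.24603299, 0.51897882, 0.23034424]), 'ee_rot': array([ 0.69052993, -0.15553732,  0.15505868, -0.6891541 ]), 'wrist_force': array([-0.5671517 ,  0.40208023, -0.36548683]), 'torque': array([-0.04300606, -0.0431255 , -0.03693153]), 'grip_width': 0.08545959819791345}
side {'fx': 452.7890597882257, 'fy': 452.7890597882257, 'cx': 280.8780291561079, 'cy': 211.84655646846525, 'position': array([ 0.15087801, -0.65657657,  0.61410787]), 'orientation': array([ 0.46923287, -0.11436051, -0.23220381,  0.8442888 ])}
top {'fx': 386.6019494778552, 'fy': 386.6019494778552, 'cx': 277.64571010995905, 'cy': 210.2785427314638, 'position': array([0.45590511, 0.04535805, 0.98033754]), 'orientation': array([ 0.03596068, -0.03618008, -0.69612389,  0.71610708])}
wrist {'fx': 291.615138080792, 'fy': 291.615138080792, 'cx': 281.6145977329147, 'cy': 210.93212234540982, 'position': array([0.17545071, 0.55300335, 0.37143825]), 'orientation': array([-0.13136637, -0.08148567,  0.52861102,  0.8346696 ])}
```

View pics/side0.png

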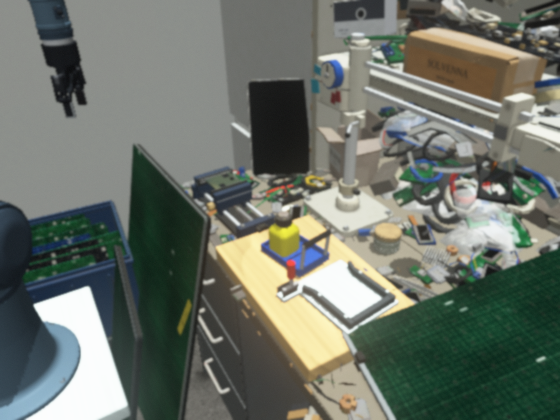

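View pics/top0.png

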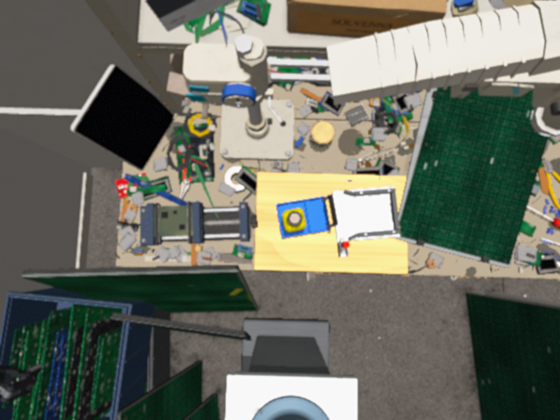

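View pics/wrist0.png

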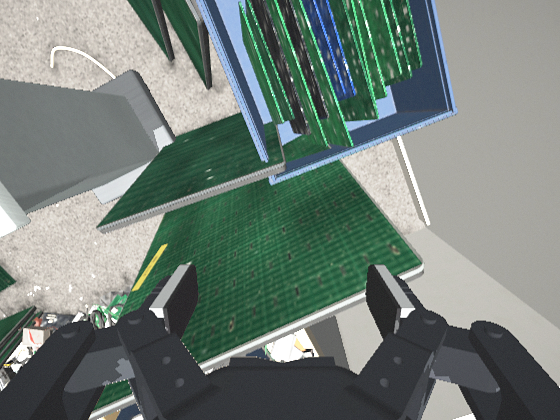

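```bash
cat > h.py <<'E'
import numpy as np, cv2
from scipy.spatial.transform import Rotation as R
from workcell import telemetry, snapshot, camera_model
def ray(m,u,v):
    d=np.array([(u-m['cx'])/m['fx'],-(v-m['cy'])/m['fy'],-1.])
    return np.array(m['position']),R.from_quat(m['orientation']).apply(d)
def onz(m,u,v,z):
    p,d=ray(m,u,v); return p+d*(z-p[2])/d[2]
def proj(m,P):
    c=R.from_quat(m['orientation']).inv().apply(np.asarray(P,float)-m['position'])
    return m['cx']+m['fx']*c[0]/-c[2], m['cy']-m['fy']*c[1]/-c[2]
def two(m1,a,m2,b):
    p,d=ray(m1,*a);q,e=ray(m2,*b)
    A=np.stack([d,-e],1);s=np.linalg.lstsq(A,q-p,rcond=None)[0]
    x=p+s[0]*d;y=q+s[1]*e
    return (x+y)/2,np.linalg.norm(x-y)
E
python3 - <<'E'
import cv2
t=cv2.imread('pics/top0.png');s=cv2.imread('pics/side0.png')
cv2.imwrite('pics/tc.png',cv2.resize(t[160:280,240:420],None,fx=4.4,fy=4.4,interpolation=cv2.INTER_CUBIC))
cv2.imwrite('pics/sc.png',cv2.resize(s[190:350,210:410],None,fx=3.7,fy=3.7,interpolation=cv2.INTER_CUBIC))
cv2.imwrite('pics/tl.png',cv2.resize(t[150:420,0:270],None,fx=2.2,fy=2.2,interpolation=cv2.INTER_CUBIC))
E
```

```text
(no output)
```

View pics/tc.png

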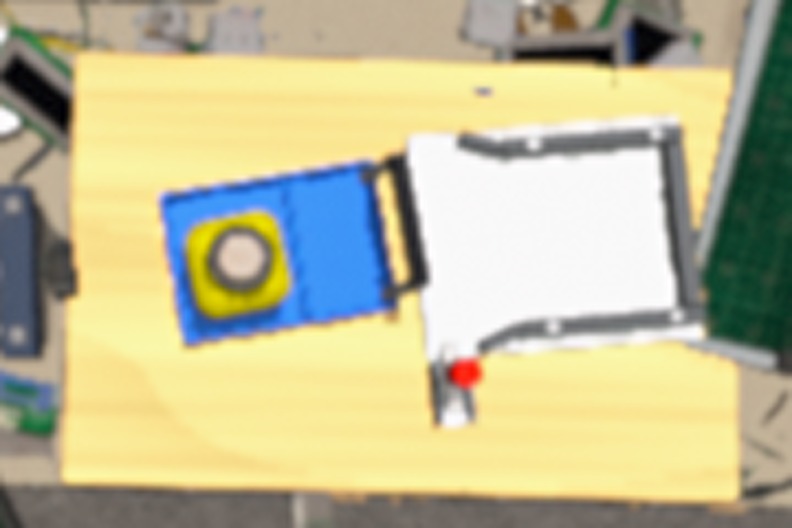

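View pics/sc.png

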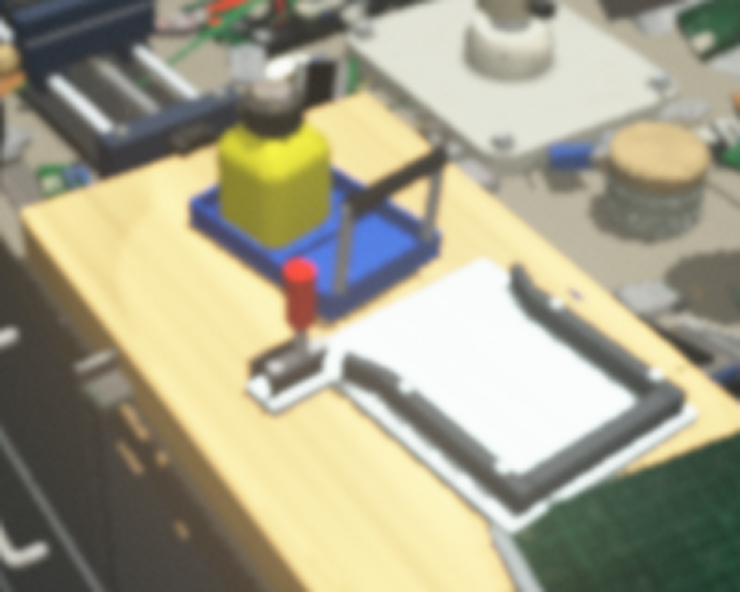

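View pics/tl.png

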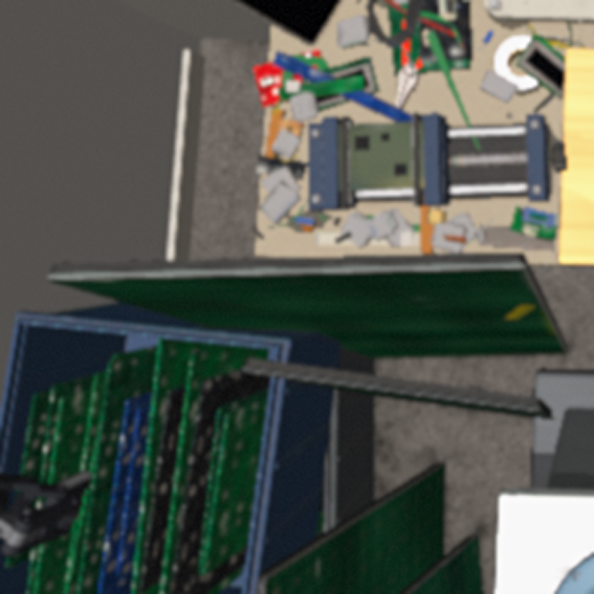

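```bash
python3 - <<'E'
from h import *
T=camera_model('top');S=camera_model('side')
c=lambda x,y:(240+(x+.5)/4.4-.5,160+(y+.5)/4.4-.5)
s=lambda x,y:(210+(x+.5)/3.7-.5,190+(y+.5)/3.7-.5)
print('panel near',two(T,(238,268),S,(207,243)),'far',two(T,(24,274),S,(135,147)))
t=cv2.imread('pics/top0.png');sd=cv2.imread('pics/side0.png')
def red(im,x0,y0,x1,y1):
    b,g,r=[im[...,i].astype(int) for i in range(3)]
    m=(r-np.maximum(g,b))>90; mm=np.zeros_like(m); mm[y0:y1,x0:x1]=m[y0:y1,x0:x1]
    v,u=np.nonzero(mm); return u.mean(),v.mean(),len(u),v.min(),v.max()
rt=red(t,320,220,370,270);rs=red(sd,270,240,310,290);print(rt,rs)
print('knob top@.105',onz(T,rt[0],rt[1],.105),'2view',two(T,rt[:2],S,rs[:2]))
# bar
B1,B2=c(397,157),c(420,288); C1,C2=s(445,155),s(350,210)
print('bar far',onz(T,*B1,.109),two(T,B1,S,C1));print('bar near',onz(T,*B2,.109),two(T,B2,S,C2))
# flask cap
print('cap',onz(T,*c(240,257),.035+.005+.1))
# stage corners
for n,p,z in[('step far',(408,137),.043),('far right',(680,118),.043),('near right',(705,338),.043),('stepnear',(430,355),.043),('stop face far',(660,150),.059),('stop face near',(674,312),.059),('board fl',(76,55),.035),('board nl',(62,483),.035),('board fr',(732,70),.035),('board nr',(738,500),.035)]:
    print(n,onz(T,*c(*p),z))
for n,p in[('tray tl far',(162,193)),('tray tl near',(187,345)),('lead far',(370,163)),('lead near',(395,308))]: print(n,onz(T,*c(*p),.053))
for n,a,b in[('far',(408,137),(482,262)),('fr',(680,118),(695,412)),('nr',(705,338),(515,528))]: print(n,two(T,c(*a),S,s(*b)))
E
```

```text
panel near (array([0.40632044, 0.14088625, 0.01973551]), np.float64(0.005423885215259594)) far (array([0.38255721, 0.62934774, 0.07460371]), np.float64(0.002807807015312608))
(np.float64(345.56756756756755), np.float64(244.43243243243242), 37, np.int64(242), np.int64(247)) (np.float64(290.3658536585366), np.float64(263.2926829268293), 41, np.int64(260), np.int64(266))
knob top@.105 [ 0.47247031 -0.10902245  0.105     ] 2view (array([ 0.47212798, -0.10891381,  0.10461366]), np.float64(0.0007800521933510415))
bar far [ 0.58276966 -0.07139088  0.109     ] (array([ 0.58307215, -0.07148037,  0.11054796]), np.float64(0.00118946432291928))
bar near [ 0.51527702 -0.08416919  0.109     ] (array([ 0.51581595, -0.08441913,  0.1093076 ]), np.float64(0.0012558982028295018))
cap [0.52602254 0.00983879 0.14      ]
step far [ 0.603795   -0.08619693  0.043     ]
far right [ 0.6188237  -0.23773039  0.043     ]
near right [ 0.49665998 -0.25118598  0.043     ]
stepnear [ 0.48305093 -0.09995871  0.043     ]
stop face far [ 0.59801025 -0.22190956  0.059     ]
stop face near [ 0.5095606  -0.22938066  0.059     ]
board fl [0.64647814 0.10064307 0.035     ]
board nl [0.40735396 0.10028983 0.035     ]
board fr [ 0.64845844 -0.26955563  0.035     ]
board nr [ 0.40855803 -0.27150743  0.035     ]
tray tl far [0.56730517 0.04980994 0.053     ]
tray tl near [0.48445177 0.03383959 0.053     ]
lead far [ 0.58716929 -0.06409188  0.053     ]
lead near [ 0.50778516 -0.07900488  0.053     ]
far (array([ 0.60280232, -0.08572914,  0.04119175]), np.float64(0.002874764853712185))
fr (array([ 0.61761048, -0.23653149,  0.04500903]), np.float64(0.002000656788007508))
nr (array([ 0.49711593, -0.25066475,  0.04576443]), np.float64(0.0013263721391238408))
```

```bash
cat >> h.py <<'E'
def tool():
    s=telemetry.get_state(); M=R.from_quat(s['ee_rot']); return np.array(s['eef_pos']),M
def yawrot(yaw,sgn=1):
    # tool y down, tool z = sgn * direction (-sin yaw, cos yaw)
    z=sgn*np.array([-np.sin(yaw),np.cos(yaw),0]);y=np.array([0,0,-1.]);x=np.cross(y,z)
    return R.from_matrix(np.stack([x,y,z],1))
def delta(P,Rt):
    p,M=tool(); return M.inv().apply(np.array(P)-p),(M.inv()*Rt).as_rotvec()
E
python3 - <<'E'
from h import *
p,M=tool();print(p,M.as_matrix().round(3))
for s in(1,-1):
    print(s,*delta([.50,-.02,.28],yawrot(np.radians(10.7),s)))
m=camera_model('wrist');print(M.inv().apply(m['position']-p), (M.inv()*R.from_quat(m['orientation'])).as_matrix().round(3))
E
```

```text
[0.24606726 0.51912639 0.2305615 ] [[ 0.904 -0.001  0.428]
 [-0.428 -0.001  0.904]
 [-0.    -1.    -0.002]]
1 [ 0.46041846 -0.04893978 -0.37842174] [ 0.00147262 -0.62951675 -0.00072569]
-1 [ 0.46041846 -0.04893978 -0.37842174] [9.42833525e-04 2.51207507e+00 1.91327473e-03]
[-0.0783478  -0.14097948  0.00018268] [[-0.001 -0.952 -0.306]
 [ 0.001  0.306 -0.952]
 [ 1.    -0.001  0.001]]
```

```bash
cat >> h.py <<'E'
def plan(P,Rt,n):
    p,M=tool(); rv=(M.inv()*Rt).as_rotvec(); 
    for i in range(n):
        Mi=M*R.from_rotvec(rv*i/n); print(*(Mi.inv().apply((np.array(P)-p)/n)).round(4),*(rv/n).round(4))
E
python3 -c "
from h import *
plan([.47,-.10,.26],yawrot(np.radians(10.7)),13)"
```

```text
0.036 -0.0022 -0.0357 0.0001 -0.0484 -0.0001
0.0342 -0.0022 -0.0374 0.0001 -0.0484 -0.0001
0.0324 -0.0022 -0.039 0.0001 -0.0484 -0.0001
0.0304 -0.0022 -0.0405 0.0001 -0.0484 -0.0001
0.0284 -0.0022 -0.0419 0.0001 -0.0484 -0.0001
0.0264 -0.0022 -0.0432 0.0001 -0.0484 -0.0001
0.0242 -0.0022 -0.0445 0.0001 -0.0484 -0.0001
0.0221 -0.0022 -0.0456 0.0001 -0.0484 -0.0001
0.0198 -0.0022 -0.0466 0.0001 -0.0484 -0.0001
0.0176 -0.0022 -0.0475 0.0001 -0.0484 -0.0001
0.0152 -0.0022 -0.0483 0.0001 -0.0484 -0.0001
0.0129 -0.0023 -0.049 0.0001 -0.0484 -0.0001
0.0105 -0.0023 -0.0495 0.0001 -0.0484 -0.0001
```

Moving over the work, gripper about half-open.

Call:
servo_tool:
  increments: "0.020 -0.004 -0.020 0 -0.048 0; 0.034 -0.002 -0.037 0 -0.048 0; 0.032 -0.002 -0.039 0 -0.048 0; 0.030 -0.002 -0.040 0 -0.048 0; 0.028 -0.002 -0.042 0 -0.048 0; 0.026 -0.002 -0.043 0 -0.048 0; 0.024 -0.002 -0.044 0 -0.048 0; 0.022 -0.002 -0.046 0 -0.048 0; 0.020 -0.002 -0.047 0 -0.048 0; 0.018 -0.002 -0.048 0 -0.048 0"
  fingers: -0.1

```text
time_s: 1.4
eef_pos: [0.409, 0.063, 0.2533]
ee_rot: [-0.707, -0.014, 0.014, 0.707]
wrist_force: [0.4, 0.5, -0.4]
grip_width: 0.0383
```

Call:
servo_tool:
  increments: "0.015 -0.002 -0.048 0 -0.048 0; 0.016 -0.002 -0.049 0 -0.048 0; 0.016 -0.002 -0.050 0 -0.048 0; 0.010 0 -0.016 0 0 0; 0 0 0 0 0 0"

```text
time_s: 2.02
eef_pos: [0.4812, -0.092, 0.2588]
ee_rot: [-0.704, -0.063, 0.064, 0.705]
wrist_force: [-0.2, 0.9, 0.6]
grip_width: 0.0384
```

```bash
python3 - <<'E'
from h import *
import pickle
m=camera_model('wrist');im=snapshot('wrist')[:,:,::-1]
pickle.dump(m,open('w1.pkl','wb'));cv2.imwrite('pics/w1.png',im)
E
```

```text
(no output)
```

View pics/w1.png

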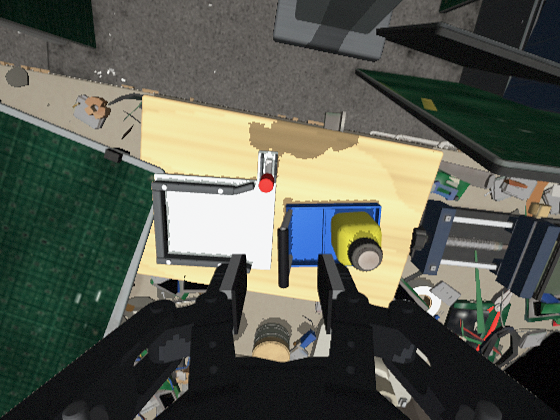

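```bash
python3 - <<'E'
import cv2
t=cv2.imread('pics/w1.png')
cv2.imwrite('pics/w1c.png',cv2.resize(t[140:300,140:400],None,fx=3,fy=3,interpolation=cv2.INTER_CUBIC))
E
```

```text
(no output)
```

View pics/w1c.png

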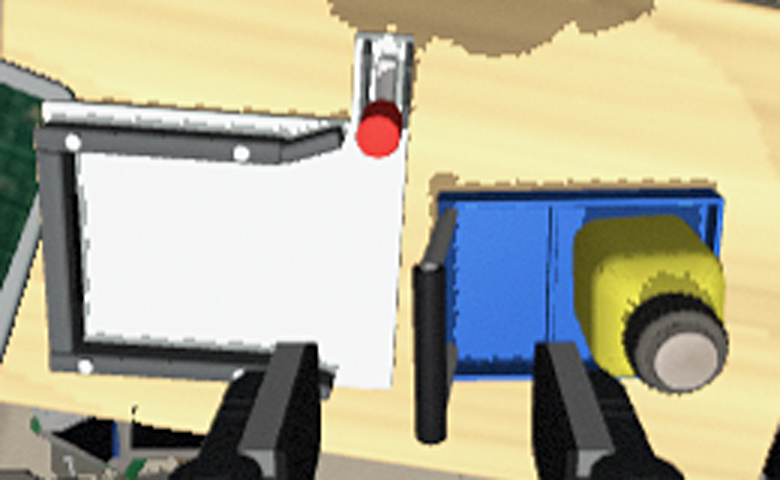

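```bash
python3 - <<'E'
from h import *
import pickle
m=pickle.load(open('w1.pkl','rb'))
c=lambda x,y:(140+(x+.5)/3-.5,140+(y+.5)/3-.5)
pts={}
for n,p,z in[('step near',(407,150),.043),('step far',(392,388),.043),('stop fl near',(79,158),.043),('stop fl far',(88,335),.043),
 ('nrail a',(78,151),.059),('nrail b',(283,163),.059),('frail fl a',(90,338),.043),('frail fl b',(265,355),.043),
 ('knob',(379,135),.107),('bar near',(427,268),.109),('bar far',(431,437),.109),('tray tail near',(722,198),.053),('tray lead near',(438,198),.053)]:
    pts[n]=onz(m,*c(*p),z); print(n,pts[n].round(4))
d=lambda a,b:np.degrees(np.arctan2(*(pts[b]-pts[a])[[0,1]]*[1,-1]))if 1 else 0
for a,b in[('nrail b','nrail a'),('frail fl b','frail fl a')]: v=pts[b]-pts[a];print(a,np.degrees(np.arctan2(v[0],-v[1])))
for a,b in[('step near','step far'),('stop fl near','stop fl far'),('bar near','bar far')]: v=pts[b]-pts[a];print(a,np.degrees(np.arctan2(v[1],v[0])),np.linalg.norm(v))
a=np.radians(5.8);X=np.array([np.cos(a),np.sin(a),0]);Y=np.array([-X[1],X[0],0])
for k in pts: print(k,'X',(X@pts[k]).round(4),'Y',(Y@pts[k]).round(4))
E
```

```text
step near [ 0.4903 -0.0983  0.043 ]
step far [ 0.6015 -0.0857  0.043 ]
stop fl near [ 0.5184 -0.2331  0.043 ]
stop fl far [ 0.5997 -0.2241  0.043 ]
nrail a [ 0.5104 -0.2279  0.059 ]
nrail b [ 0.5007 -0.1467  0.059 ]
frail fl a [ 0.601  -0.2232  0.043 ]
frail fl b [ 0.5953 -0.1449  0.043 ]
knob [ 0.4714 -0.1099  0.107 ]
bar near [ 0.5156 -0.0852  0.109 ]
bar far [ 0.583  -0.0714  0.109 ]
tray tail near [0.4846 0.0333 0.053 ]
tray lead near [ 0.5057 -0.0823  0.053 ]
nrail b 6.863241822540265
frail fl b 4.151370378496038
step near 6.437406858981006 0.11189541462897767
stop fl near 6.25104380298713 0.08178125449512193
bar near 11.615972238524545 0.0687803715397297
step near X 0.4779 Y -0.1473
step far X 0.5898 Y -0.1461
stop fl near X 0.4922 Y -0.2842
stop fl far X 0.574 Y -0.2836
nrail a X 0.4848 Y -0.2783
nrail b X 0.4833 Y -0.1965
frail fl a X 0.5754 Y -0.2828
frail fl b X 0.5776 Y -0.2043
knob X 0.4579 Y -0.157
bar near X 0.5043 Y -0.1369
bar far X 0.5728 Y -0.1299
tray tail near X 0.4855 Y -0.0159
tray lead near X 0.4948 Y -0.133
```

```bash
python3 -c "
from h import *
print(*delta([.549,-.078,.14],yawrot(np.radians(11))))
print(*delta([.549,-.078,.089],yawrot(np.radians(11))))"
```

```text
[0.06977735 0.1187875  0.00037957] [-0.00132598 -0.01096604 -0.00103812]
[0.06983066 0.16978743 0.00031224] [-0.00132598 -0.01096604 -0.00103812]
```

Call:
servo_tool:
  increments: "0.020 0.010 0 -0.0013 -0.011 -0.001; 0.030 0.030 0 0 0 0; 0.020 0.040 0 0 0 0; 0 0.040 0 0 0 0; 0 0.025 0 0 0 0; 0 0.015 0.000 0 0 0; 0 0.010 0 0 0 0; 0 0 0 0 0 0"

```text
time_s: 3.08
eef_pos: [0.5497, -0.0783, 0.0894]
ee_rot: [0.704, 0.068, -0.068, -0.703]
wrist_force: [0.6, 0.2, 0.3]
grip_width: 0.0384
```

```bash
python3 - <<'E'
from h import *
print(*delta([.549,-.078,.089],yawrot(np.radians(11))))
cv2.imwrite('pics/w2.png',snapshot('wrist')[:,:,::-1])
s=snapshot('side')[:,:,::-1];cv2.imwrite('pics/s2.png',cv2.resize(s[150:350,180:430],None,fx=3,fy=3))
E
```

```text
[-0.00063961  0.0003977   0.00038768] [0.00102871 0.00066507 0.00083722]
```

View pics/w2.png

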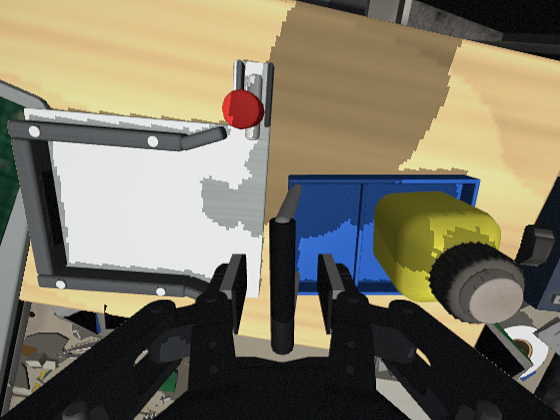

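View pics/s2.png

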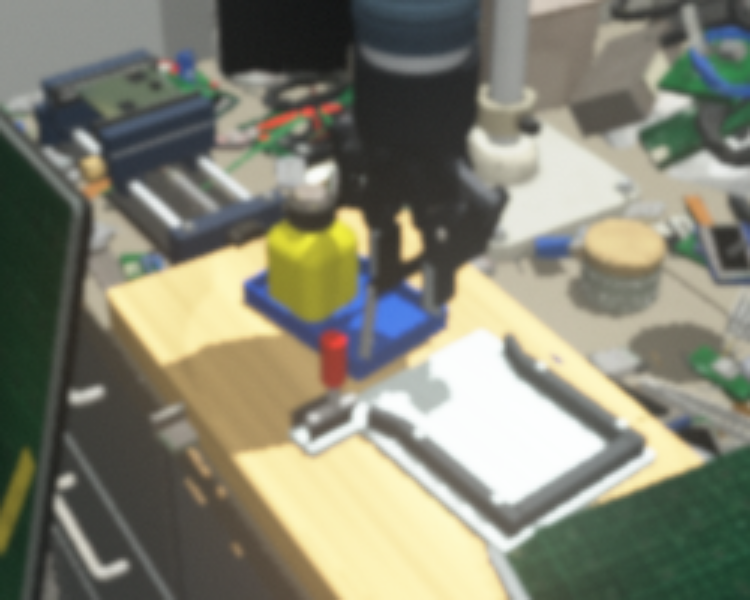

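Call:
servo_tool:
  increments: "0 0 0 0 0 0; 0 0 0 0 0 0; 0 0 0 0 0 0; 0 0 0 0 0 0"
  fingers: -1

```text
time_s: 3.68
eef_pos: [0.5505, -0.0783, 0.0903]
ee_rot: [0.704, 0.069, -0.067, -0.704]
wrist_force: [-1.4, 2.0, 5.7]
grip_width: 0.0096
```

Call:
servo_tool:
  increments: "0 -0.003 0 0 0 0; 0 -0.003 0 0 0 0; 0 -0.003 0 0 0 0; 0 -0.003 0 0 0 0; 0 -0.002 0 0 0 0; 0 0 0 0 0 0"

```text
time_s: 4.42
eef_pos: [0.5501, -0.0788, 0.1035]
ee_rot: [0.704, 0.068, -0.067, -0.703]
wrist_force: [0.3, -0.3, -4.3]
grip_width: 0.0101
```

```bash
python3 - <<'E'
from h import *
p,M=tool();print(p,telemetry.get_state()['grip_width'])
# target docked
print(*delta([.5582,-.2332,.104],yawrot(np.radians(6))))
cv2.imwrite('pics/w3.png',snapshot('wrist')[:,:,::-1])
s=snapshot('side')[:,:,::-1];cv2.imwrite('pics/s3.png',cv2.resize(s[150:350,180:430],None,fx=3,fy=3))
E
```

```text
[ 0.55007028 -0.07875125  0.1035354 ] 0.010124267643371987
[-0.02151921 -0.00026656 -0.15315866] [0.00142638 0.0874614  0.00145154]
```

View pics/w3.png

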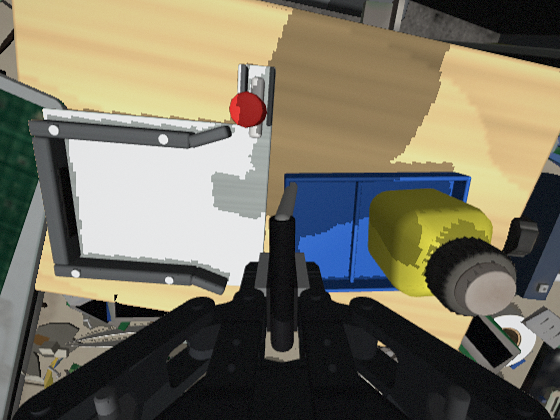

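View pics/s3.png

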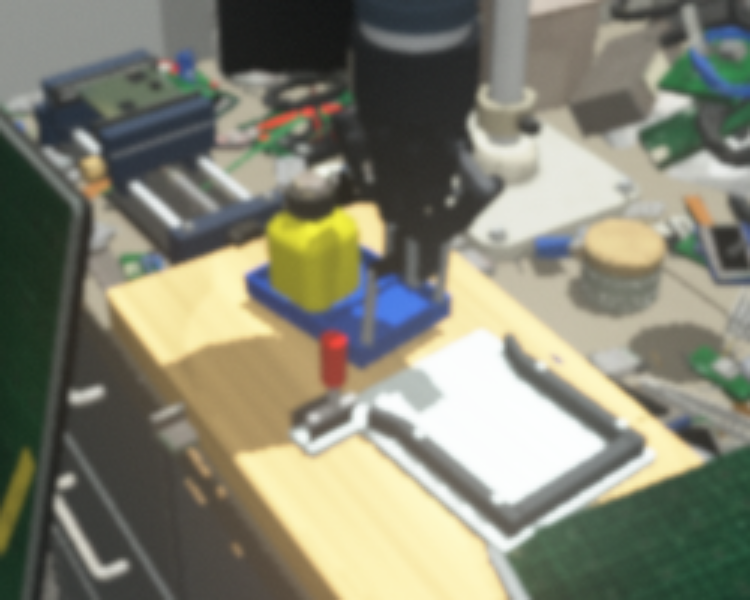

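Call:
servo_tool:
  increments: "-0.0008 0 -0.003 0 0.008 0; -0.0012 0 -0.005 0 0.010 0; -0.0013 0 -0.006 0 0.011 0; -0.0012 0 -0.006 0 0.011 0; -0.0012 0 -0.006 0 0.011 0; -0.0011 0 -0.006 0 0.011 0; -0.0010 0 -0.006 0 0.011 0; -0.0009 0 -0.006 0 0.010 0; -0.0003 0 -0.004 0 0.004 0; 0 0 0 0 0 0"

```text
time_s: 5.78
eef_pos: [0.5483, -0.1278, 0.1034]
ee_rot: [0.707, 0.037, -0.037, -0.706]
wrist_force: [0.3, 0.0, -4.6]
grip_width: 0.0101
```

```bash
python3 - <<'E'
from h import *
p,M=tool();s=telemetry.get_state();print(p,s['wrist_force'],s['torque'])
print(*delta([.5582,-.2332,.104],yawrot(np.radians(6))))
cv2.imwrite('pics/w4.png',snapshot('wrist')[:,:,::-1])
s=snapshot('side')[:,:,::-1];cv2.imwrite('pics/s4.png',cv2.resize(s[150:350,180:430],None,fx=3,fy=3))
E
```

```text
[ 0.54826636 -0.12782135  0.10340761] [ 0.29634232  0.01090274 -4.58702681] [-0.20588759 -0.05292812  0.02103978]
[-0.00113411 -0.00047416 -0.10584034] [ 1.13103293e-03 -9.80657805e-06  1.30363528e-03]
```

View pics/w4.png

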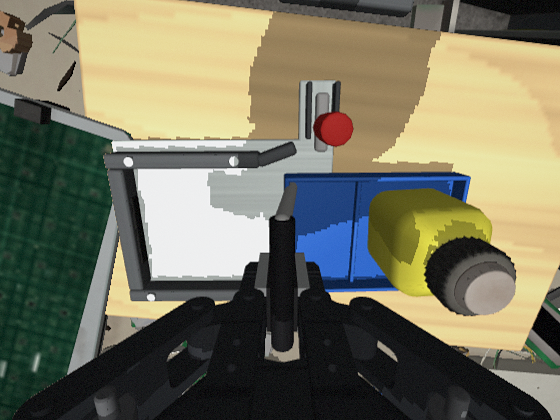

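View pics/s4.png

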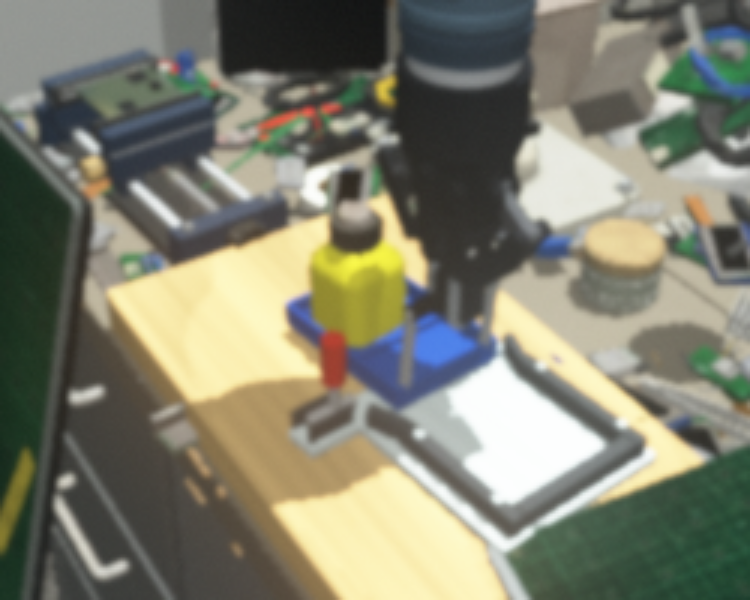

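```bash
python3 - <<'E'
from h import *
m=camera_model('wrist');im=cv2.imread('pics/w4.png')
cv2.imwrite('pics/w4c.png',cv2.resize(im[110:310,90:350],None,fx=3,fy=3,interpolation=cv2.INTER_CUBIC))
import pickle;pickle.dump(m,open('w4.pkl','wb'))
E
```

```text
(no output)
```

View pics/w4c.png

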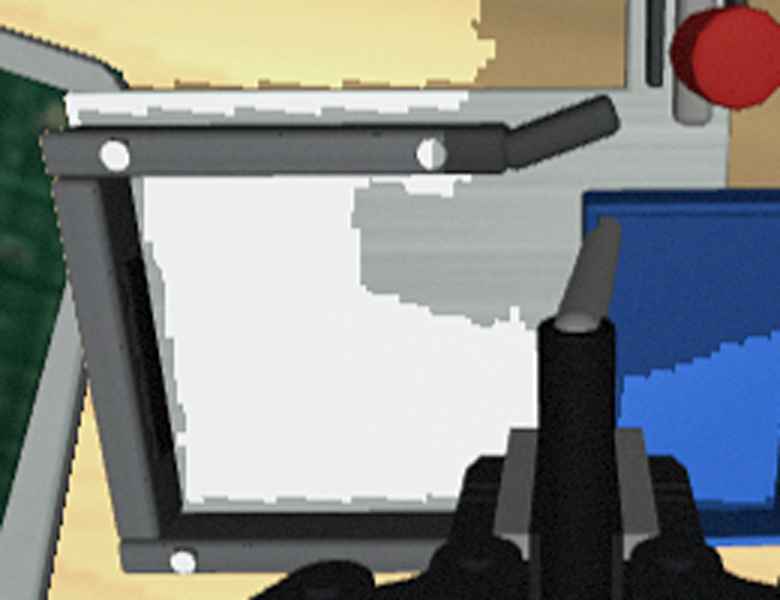

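```bash
python3 - <<'E'
from h import *
import pickle
m=pickle.load(open('w4.pkl','rb'))
c=lambda x,y:(90+(x+.5)/3-.5,110+(y+.5)/3-.5)
a=np.radians(6);X=np.array([np.cos(a),np.sin(a),0]);Y=np.array([-X[1],X[0],0])
for n,p,z in[('nr a',(145,177),.059),('nr b',(505,173),.059),('fr fl a',(185,513),.043),('fr fl b',(450,513),.043),('fr top a',(163,540),.059),('fr top b',(440,540),.059),('stop a',(137,200),.043),('stop b',(180,500),.043),('tray near',(585,191),.067),('tray near2',(780,190),.060),('tray far',(780,541),.060),('tray far',(720,541),.062),('barnear',(577,322),.1224)]:
    q=onz(m,*c(*p),z);print(n,q.round(4),'X',(X@q).round(4),'Y',(Y@q).round(4))
p,M=tool();print('tcp',X@p,Y@p)
E
```

```text
nr a [ 0.511  -0.2235  0.059 ] X 0.4848 Y -0.2757
nr b [ 0.502  -0.1474  0.059 ] X 0.4839 Y -0.1991
fr fl a [ 0.6027 -0.2246  0.043 ] X 0.5759 Y -0.2863
fr fl b [ 0.5953 -0.1555  0.043 ] X 0.5758 Y -0.2169
fr top a [ 0.6003 -0.223   0.059 ] X 0.5737 Y -0.2846
fr top b [ 0.5931 -0.1559  0.059 ] X 0.5735 Y -0.217
stop a [ 0.5202 -0.2332  0.043 ] X 0.4929 Y -0.2863
stop b [ 0.5989 -0.2258  0.043 ] X 0.5721 Y -0.2871
tray near [ 0.5026 -0.1303  0.067 ] X 0.4862 Y -0.1821
tray near2 [ 0.4993 -0.089   0.06  ] X 0.4872 Y -0.1407
tray far [ 0.5839 -0.0738  0.06  ] X 0.573 Y -0.1344
tray far [ 0.5842 -0.0888  0.062 ] X 0.5717 Y -0.1494
barnear [ 0.5119 -0.1309  0.1224] X 0.4954 Y -0.1837
tcp 0.531838393916009 -0.18400108977012294
```

Call:
servo_tool:
  increments: "0 0 -0.004 0 0 0; 0 0 -0.006 0 0 0; 0 0 -0.006 0 0 0; 0 0 -0.006 0 0 0; 0 0 -0.006 0 0 0; 0 0 -0.006 0 0 0; 0 0 -0.006 0 0 0; 0 0 -0.006 0 0 0; 0 0 -0.004 0 0 0; 0 0 0 0 0 0"

```text
time_s: 7.12
eef_pos: [0.5535, -0.1775, 0.1034]
ee_rot: [0.707, 0.038, -0.037, -0.706]
wrist_force: [-0.5, 1.4, -5.1]
grip_width: 0.0096
```

```bash
python3 - <<'E'
from h import *
p,M=tool();s=telemetry.get_state();print(p,s['wrist_force'],s['torque'])
a=np.radians(6);X=np.array([np.cos(a),np.sin(a),0]);Y=np.array([-X[1],X[0],0]);print(X@p,Y@p)
cv2.imwrite('pics/w5.png',snapshot('wrist')[:,:,::-1])
s=snapshot('side')[:,:,::-1];cv2.imwrite('pics/s5.png',cv2.resize(s[150:350,180:430],None,fx=3,fy=3))
E
```

```text
[ 0.55351819 -0.17754738  0.10344989] [-0.54933881  1.42495047 -5.14304408] [-0.21276718 -0.03927807  0.02080712]
0.5319272058270309 -0.23443315995952158
```

View pics/w5.png

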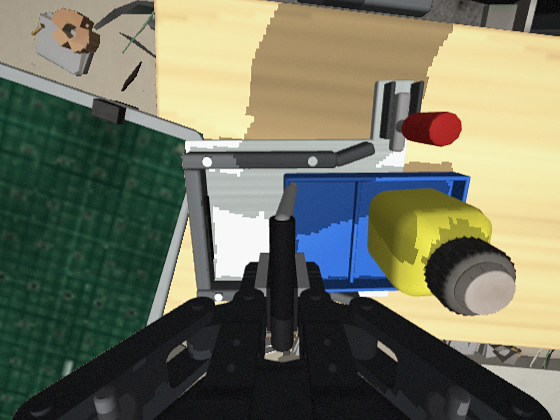

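View pics/s5.png

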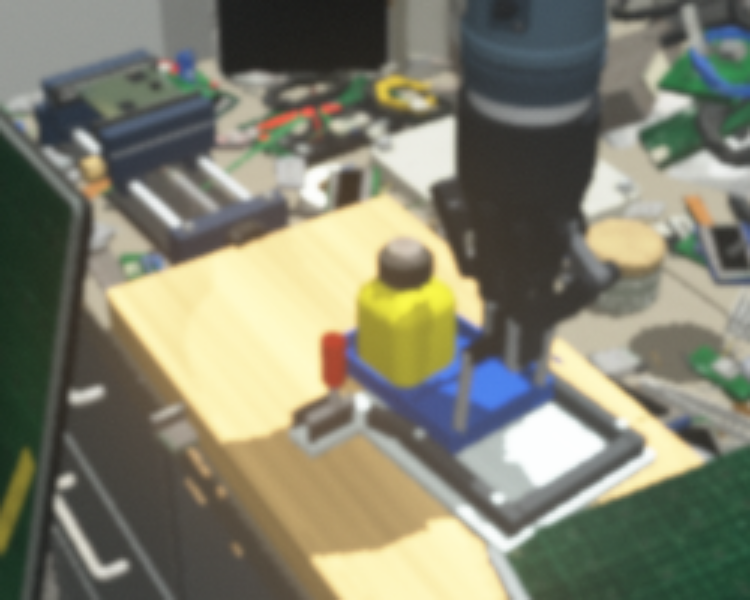

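Call:
servo_tool:
  increments: "0 0 -0.004 0 0 0; 0 0 -0.006 0 0 0; 0 0 -0.006 0 0 0; 0 0 -0.006 0 0 0; 0 0 -0.006 0 0 0; 0 0 -0.006 0 0 0; 0 0 -0.006 0 0 0; 0 0 -0.004 0 0 0; 0 0 -0.002 0 0 0; 0 0 0 0 0 0"

```text
time_s: 8.48
eef_pos: [0.5583, -0.2231, 0.1035]
ee_rot: [0.707, 0.038, -0.037, -0.706]
wrist_force: [0.6, -0.1, -4.5]
grip_width: 0.0098
```

```bash
python3 - <<'E'
from h import *
p,M=tool();s=telemetry.get_state();print(p,s['wrist_force'],s['torque'])
a=np.radians(6);X=np.array([np.cos(a),np.sin(a),0]);Y=np.array([-X[1],X[0],0]);print(X@p,Y@p)
cv2.imwrite('pics/w6.png',snapshot('wrist')[:,:,::-1])
s=snapshot('side')[:,:,::-1];cv2.imwrite('pics/s6.png',cv2.resize(s[150:350,180:430],None,fx=3,fy=3))
E
```

```text
[ 0.55831984 -0.22308705  0.10353135] [ 0.6302537  -0.10637616 -4.52401866] [-0.24283218 -0.03960789 -0.0377382 ]
0.5319423568156751 -0.28022526886527194
```

View pics/s6.png

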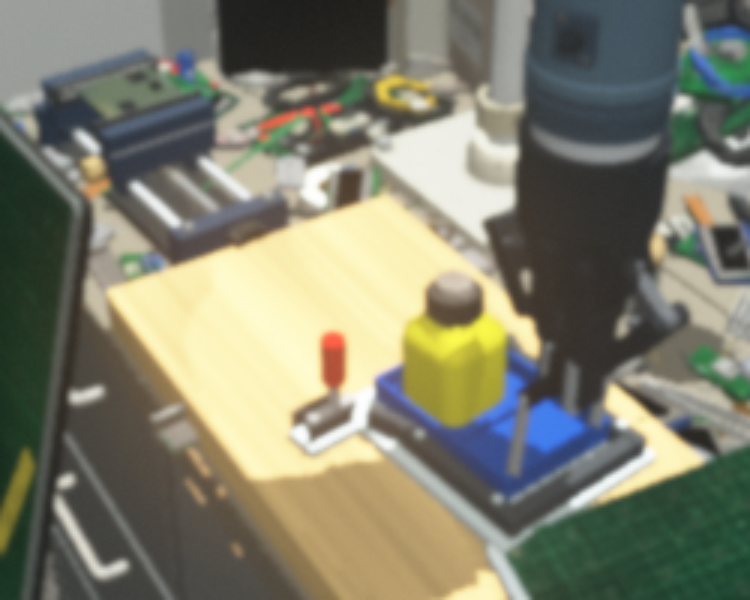

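View pics/w6.png

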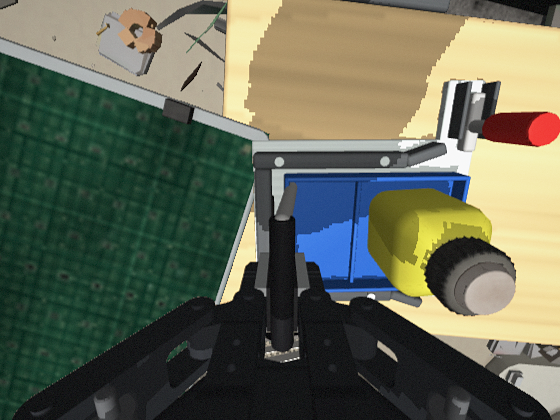

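Call:
servo_tool:
  increments: "0 0.002 -0.002 0 0 0; 0 0.002 -0.002 0 0 0; 0 0.001 -0.001 0 0 0; 0 0.0005 0 0 0 0; 0 0 -0.002 0 0 0; 0 0 -0.001 0 0 0; 0 0 0 0 0 0"

```text
time_s: 9.45
eef_pos: [0.5594, -0.2308, 0.0984]
ee_rot: [0.706, 0.038, -0.037, -0.706]
wrist_force: [-0.5, 4.6, 2.7]
grip_width: 0.0099
```

Call:
servo_tool:
  increments: "0 0 -0.001 0 0 0; 0 0 -0.001 0 0 0; 0 0 -0.001 0 0 0; 0 0 0 0 0 0"

```text
time_s: 9.95
eef_pos: [0.5597, -0.2337, 0.0982]
ee_rot: [0.706, 0.038, -0.037, -0.706]
wrist_force: [-0.4, 5.5, 3.0]
grip_width: 0.0102
```

Call:
servo_tool:
  increments: "0 0 -0.001 0 0 0; 0 0 -0.001 0 0 0; 0 0 0 0 0 0"

```text
time_s: 10.32
eef_pos: [0.5598, -0.2356, 0.0982]
ee_rot: [0.706, 0.038, -0.037, -0.706]
wrist_force: [-0.6, 5.2, 3.4]
grip_width: 0.0097
```

Call:
servo_tool:
  increments: "0 0 -0.001 0 0 0; 0 0 -0.001 0 0 0; 0 0 0 0 0 0"

```text
time_s: 10.7
eef_pos: [0.5599, -0.2368, 0.0981]
ee_rot: [-0.706, -0.038, 0.037, 0.707]
wrist_force: [-0.7, 5.8, 4.0]
grip_width: 0.0097
```

```bash
python3 - <<'E'
from h import *
cv2.imwrite('pics/w7.png',snapshot('wrist')[:,:,::-1])
s=snapshot('side')[:,:,::-1];cv2.imwrite('pics/s7.png',cv2.resize(s[210:350,280:430],None,fx=4.5,fy=4.2,interpolation=cv2.INTER_CUBIC))
print(telemetry.get_state()['torque'],telemetry.get_state()['wrist_force'])
E
```

```text
[1.50093735 0.1119401  0.05824759] [0.16783284 7.07086309 3.34316051]
```

View pics/s7.png

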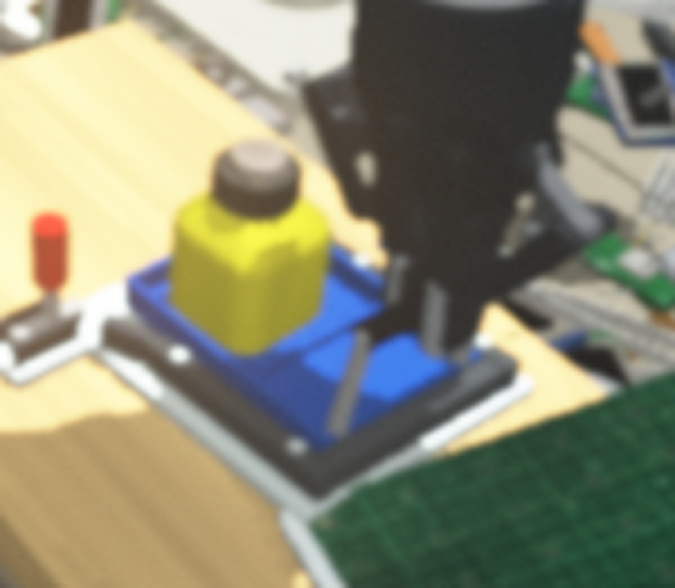

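View pics/w7.png

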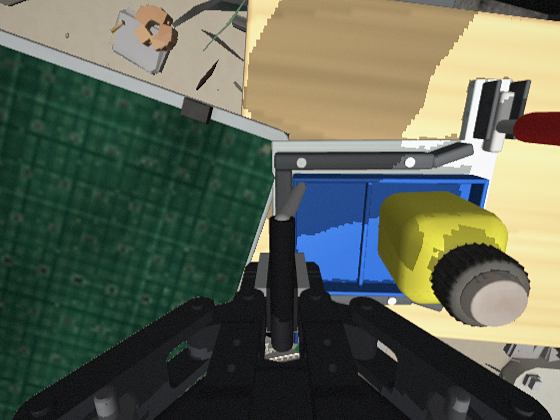

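Call:
servo_tool:
  increments: "0 0 0.001 0 0 0; 0 0 0.002 0 0 0; 0 0 0.002 0 0 0; 0 0 0 0 0 0"

```text
time_s: 11.3
eef_pos: [0.5596, -0.2335, 0.0984]
ee_rot: [0.707, 0.038, -0.036, -0.705]
wrist_force: [-0.1, 2.6, 4.8]
grip_width: 0.0101
```

```bash
python3 - <<'E'
from h import *
cv2.imwrite('pics/w8.png',snapshot('wrist')[:,:,::-1])
s=snapshot('side')[:,:,::-1];cv2.imwrite('pics/s8.png',cv2.resize(s[210:350,280:430],None,fx=4.5,fy=4.2,interpolation=cv2.INTER_CUBIC))
print(telemetry.get_state()['torque'],telemetry.get_state()['wrist_force'])
E
```

```text
[0.46990756 0.11058031 0.06589931] [-0.84111593  1.06205079  5.3088054 ]
```

View pics/s8.png

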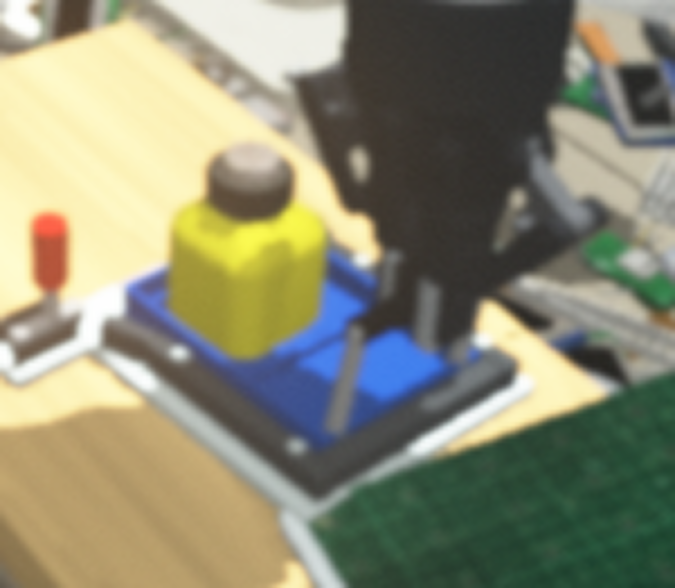

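View pics/w8.png

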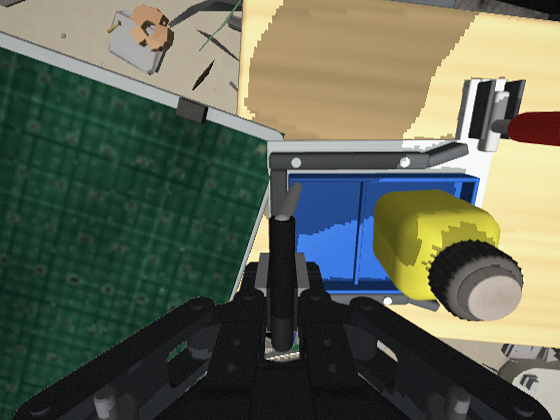

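Call:
servo_tool:
  increments: "0 0 0.001 0 0 0; 0 0 0.001 0 0 0; 0 0 0 0 0 0; 0 0 0 0 0 0"

```text
time_s: 11.9
eef_pos: [0.5596, -0.2326, 0.0984]
ee_rot: [0.708, 0.038, -0.036, -0.705]
wrist_force: [-0.3, -5.1, 3.0]
grip_width: 0.0098
```

```bash
python3 - <<'E'
from h import *
cv2.imwrite('pics/w9.png',snapshot('wrist')[:,:,::-1])
print(telemetry.get_state()['torque'],telemetry.get_state()['wrist_force'])
E
```

```text
[-1.02498615 -0.05006843  0.0501699 ] [ 0.33329304 -4.98931317  3.15416566]
```

View pics/w9.png

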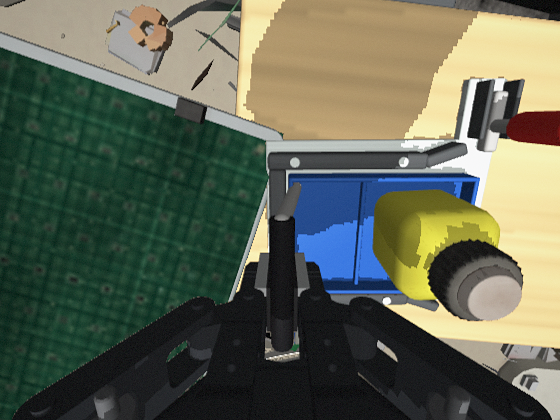

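Call:
servo_tool:
  increments: "0 0 0 0 0 0; 0 0 0 0 0 0; 0 0 0 0 0 0; 0 0 0 0 0 0; 0 0 0 0 0 0"
  fingers: -0.1

```text
time_s: 12.58
eef_pos: [0.5591, -0.2308, 0.0979]
ee_rot: [0.706, 0.038, -0.037, -0.706]
wrist_force: [0.1, 0.6, 0.1]
grip_width: 0.0382
```

Call:
servo_tool:
  increments: "0 -0.02 0 0 0 0; 0 -0.04 0 0 0 0; -0.03 -0.03 0 0 0 0; -0.06 -0.02 0 0 0 0; -0.03 0 0.02 0 0 0; 0 0 0 0 0 0"

```text
time_s: 13.32
eef_pos: [0.4359, -0.2223, 0.2079]
ee_rot: [0.706, 0.037, -0.037, -0.706]
wrist_force: [-0.5, -0.5, -0.4]
grip_width: 0.0384
```

```bash
python3 - <<'E'
from h import *
import pickle
pickle.dump(camera_model('wrist'),open('w10.pkl','wb'))
im=snapshot('wrist')[:,:,::-1];cv2.imwrite('pics/w10.png',im)
s=snapshot('side')[:,:,::-1];cv2.imwrite('pics/s10.png',cv2.resize(s[210:350,280:430],None,fx=4.5,fy=4.2,interpolation=cv2.INTER_CUBIC))
print(tool()[0])
E
```

```text
[ 0.43853894 -0.22364697  0.20792242]
```

View pics/s10.png

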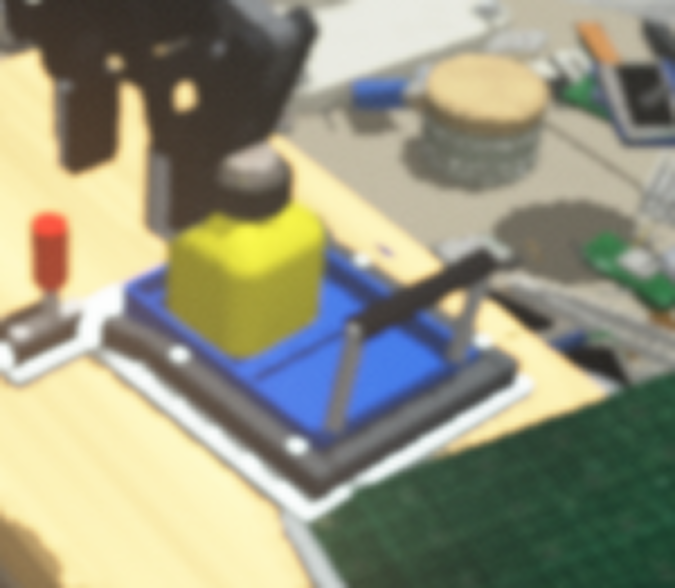

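View pics/w10.png

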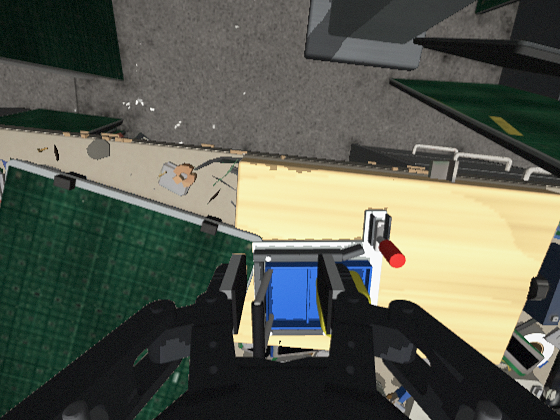

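```bash
python3 - <<'E'
from h import *
im=cv2.imread('pics/w10.png');t=snapshot('top')[:,:,::-1];cv2.imwrite('pics/t10.png',t)
A=cv2.resize(im[230:350,235:405],None,fx=4.4,fy=4.4,interpolation=cv2.INTER_CUBIC);cv2.imwrite('pics/w10c.png',A)
cv2.imwrite('pics/t10c.png',cv2.resize(t[170:270,310:430],None,fx=6,fy=6,interpolation=cv2.INTER_CUBIC))
E
```

```text
(no output)
```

View pics/w10c.png

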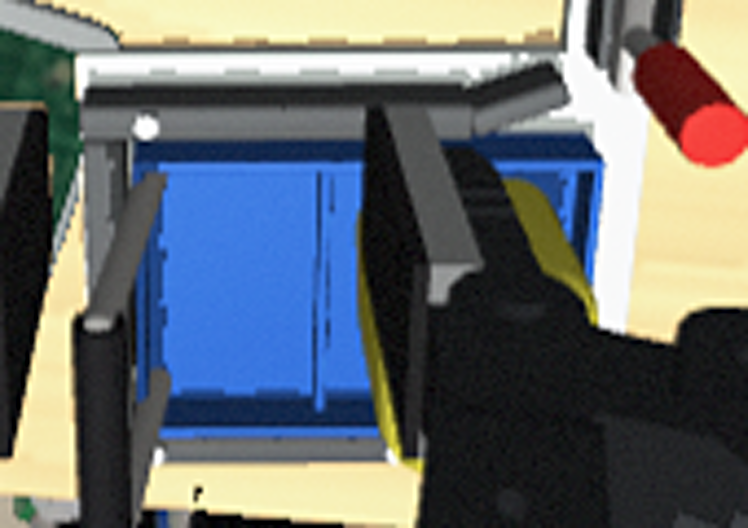

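View pics/t10c.png

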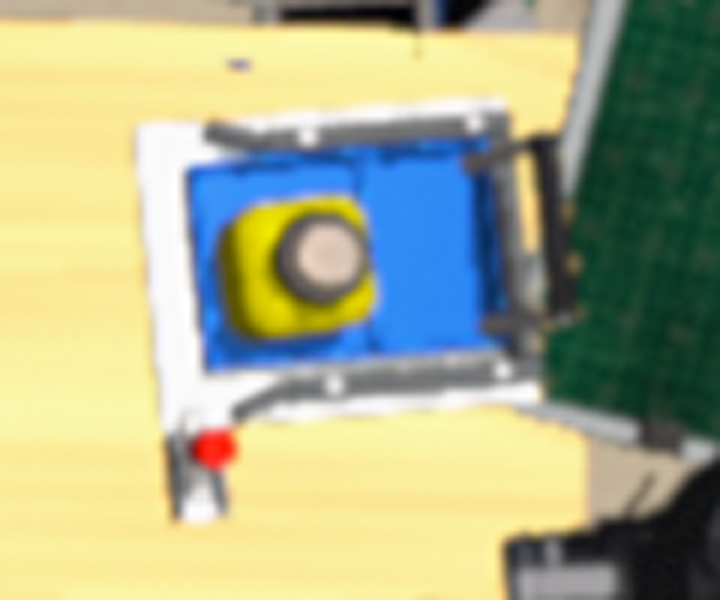

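```bash
python3 - <<'E'
from h import *
import pickle
m=pickle.load(open('w10.pkl','rb'));T=camera_model('top')
cw=lambda x,y:(235+(x+.5)/4.4-.5,230+(y+.5)/4.4-.5)
ct=lambda x,y:(310+(x+.5)/6-.5,170+(y+.5)/6-.5)
a=np.radians(6);X=np.array([np.cos(a),np.sin(a),0]);Y=np.array([-X[1],X[0],0])
for M,c,L in[(m,cw,[('stop top',(112,165),.059),('stop top2',(127,165),.059),('lead wall',(134,175),.061),('tail wall n',(605,160),.061),('step n',(640,160),.043),('step f',(630,310),.043),('tail f',(597,300),.061),('bar',(98,318),.117)]),
 (T,ct,[('step f',(138,140),.043),('step n',(163,400),.043),('tail f',(187,172),.061),('tail n',(208,370),.061),('bar f',(547,145),.117),('bar n',(568,312),.117),('knob',(213,449),.107),('leadw f',(482,140),.061),('stop top near',(530,345),.059),('stop top far',(498,130),.059)])]:
  for n,p,z in L:
    q=onz(M,*c(*p),z);print(n,q.round(4),'X',(X@q).round(4),'Y',(Y@q).round(4))
E
```

```text
stop top [ 0.5182 -0.2377  0.059 ] X 0.4905 Y -0.2906
stop top2 [ 0.5178 -0.234   0.059 ] X 0.4905 Y -0.2868
lead wall [ 0.5193 -0.2319  0.061 ] X 0.4923 Y -0.285
tail wall n [ 0.5027 -0.1149  0.061 ] X 0.4879 Y -0.1668
step n [ 0.5108 -0.0984  0.043 ] X 0.4977 Y -0.1513
step f [ 0.5568 -0.0915  0.043 ] X 0.5442 Y -0.1492
tail f [ 0.543  -0.1089  0.061 ] X 0.5287 Y -0.165
bar [ 0.5225 -0.2362  0.117 ] X 0.4949 Y -0.2895
step f [ 0.5984 -0.0869  0.043 ] X 0.5861 Y -0.1489
step n [ 0.4928 -0.0984  0.043 ] X 0.4798 Y -0.1494
tail f [ 0.5834 -0.1041  0.061 ] X 0.5693 Y -0.1645
tail n [ 0.5044 -0.1133  0.061 ] X 0.4898 Y -0.1654
bar f [ 0.5897 -0.2302  0.117 ] X 0.5624 Y -0.2906
bar n [ 0.5269 -0.2378  0.117 ] X 0.4992 Y -0.2916
knob [ 0.4724 -0.1076  0.107 ] X 0.4586 Y -0.1564
leadw f [ 0.5996 -0.2221  0.061 ] X 0.5731 Y -0.2835
stop top near [ 0.5181 -0.2416  0.059 ] X 0.49 Y -0.2945
stop top far [ 0.6042 -0.2291  0.059 ] X 0.5769 Y -0.291
```

```bash
python3 -c "
from h import *
print(*delta([.5591,-.2308,.098],yawrot(np.radians(6))))"
```

```text
[ 0.11842868  0.11009329 -0.01936603] [0.00185846 0.000716   0.00213119]
```

Call:
servo_tool:
  increments: "0.030 0 -0.0194 0 0 0; 0.050 0.020 0 0 0 0; 0.038 0.030 0 0 0 0; 0 0.040 0 0 0 0; 0 0.020 0 0 0 0; 0 0 -0.005 0 0 0; 0 0 -0.004 0 0 0; 0 0 0 0 0 0"

```text
time_s: 14.48
eef_pos: [0.56, -0.2407, 0.0993]
ee_rot: [0.707, 0.038, -0.036, -0.705]
wrist_force: [0.0, -1.2, 0.6]
grip_width: 0.039
```

Call:
servo_tool:
  increments: "0 0 -0.0010 0 0 0; 0 0 -0.001 0 0 0; 0 0 0 0 0 0"

```text
time_s: 14.85
eef_pos: [0.559, -0.2415, 0.0981]
ee_rot: [0.707, 0.038, -0.037, -0.706]
wrist_force: [0.1, 0.0, -0.4]
grip_width: 0.0389
```

Call:
servo_tool:
  increments: "0 0 -0.0010 0 0 0; 0 0 -0.001 0 0 0; 0 0 0 0 0 0"

```text
time_s: 15.22
eef_pos: [0.5591, -0.2435, 0.0977]
ee_rot: [0.707, 0.038, -0.037, -0.706]
wrist_force: [0.3, -1.4, -0.4]
grip_width: 0.0385
```

Call:
servo_tool:
  increments: "0 0 -0.0010 0 0 0; 0 0 -0.001 0 0 0; 0 0 0 0 0 0"

```text
time_s: 15.6
eef_pos: [0.5594, -0.2455, 0.0978]
ee_rot: [0.707, 0.038, -0.037, -0.706]
wrist_force: [-0.3, 0.7, 0.5]
grip_width: 0.0384
```

Call:
servo_tool:
  increments: "0 0 -0.0010 0 0 0; 0 0 -0.001 0 0 0; 0 0 0 0 0 0"

```text
time_s: 15.98
eef_pos: [0.5594, -0.2468, 0.0977]
ee_rot: [-0.706, -0.038, 0.037, 0.706]
wrist_force: [-0.4, 5.0, 1.1]
grip_width: 0.0381
```

```bash
python3 - <<'E'
from h import *
cv2.imwrite('pics/w11.png',snapshot('wrist')[:,:,::-1])
print(telemetry.get_state()['torque'],telemetry.get_state()['wrist_force'],tool()[0])
E
```

```text
[ 0.68176893  0.02938629 -0.00416828] [-0.23107929  2.53327789  2.15556978] [ 0.55949283 -0.24680914  0.09772489]
```

View pics/w11.png

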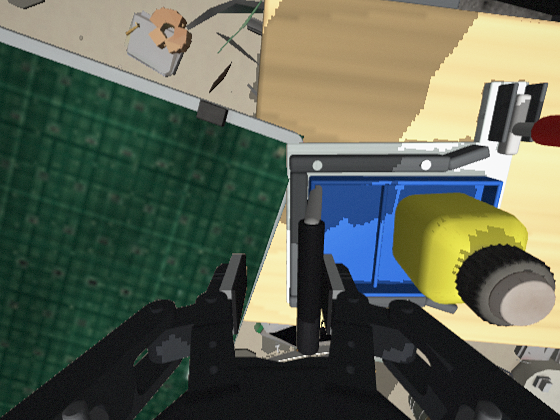

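Call:
servo_tool:
  increments: "0 0 -0.0010 0 0 0; 0 0 -0.001 0 0 0; 0 0 0 0 0 0; 0 0 0 0 0 0"

```text
time_s: 16.52
eef_pos: [0.5597, -0.2493, 0.0977]
ee_rot: [0.706, 0.038, -0.037, -0.706]
wrist_force: [-0.5, 2.8, 1.1]
grip_width: 0.0383
```

Call:
servo_tool:
  increments: "0 0 -0.0010 0 0 0; 0 0 -0.001 0 0 0; 0 0 0 0 0 0; 0 0 0 0 0 0"

```text
time_s: 17.02
eef_pos: [0.5599, -0.2511, 0.0977]
ee_rot: [0.706, 0.038, -0.037, -0.706]
wrist_force: [-0.1, 4.4, 0.1]
grip_width: 0.0384
```

```bash
python3 - <<'E'
from h import *
cv2.imwrite('pics/w12.png',snapshot('wrist')[:,:,::-1])
print(telemetry.get_state()['torque'],telemetry.get_state()['wrist_force'],tool()[0])
E
```

```text
[ 0.85677249  0.04958472 -0.01139761] [ 1.21402392e-03  4.04872328e+00 -1.46546227e-01] [ 0.55989051 -0.25117615  0.09769531]
```

View pics/w12.png

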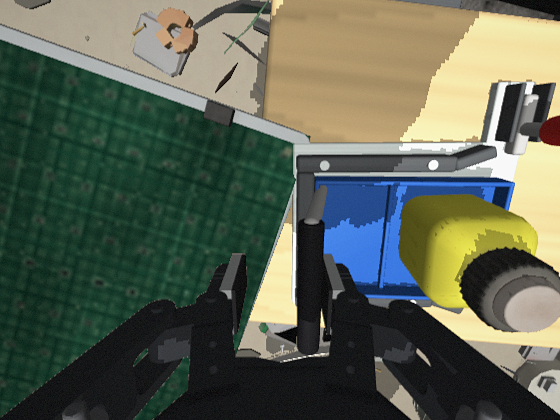

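Call:
servo_tool:
  increments: "0 0 0.001 0 0 0; 0 0 0.001 0 0 0; 0 0 0.001 0 0 0; 0 0 0.002 0 0 0; 0 0 0.003 0 0 0; 0 0 0.005 0 0 0; 0 0 0.004 0 0 0; 0 0 0 0 0 0"

```text
time_s: 18.08
eef_pos: [0.5582, -0.2342, 0.0979]
ee_rot: [0.707, 0.038, -0.037, -0.706]
wrist_force: [0.4, -0.0, 0.1]
grip_width: 0.0387
```

```bash
python3 - <<'E'
from h import *
print(tool()[0])
for n in('wrist','top','side'):cv2.imwrite(f'pics/{n}13.png',snapshot(n)[:,:,::-1])
print(*delta([.5591,-.2308,.098],yawrot(np.radians(6))))
E
```

```text
[ 0.55818126 -0.234194    0.09786672]
[ 0.00123885 -0.00019174  0.00365804] [0.00140302 0.00048371 0.00121061]
```

View pics/wrist13.png

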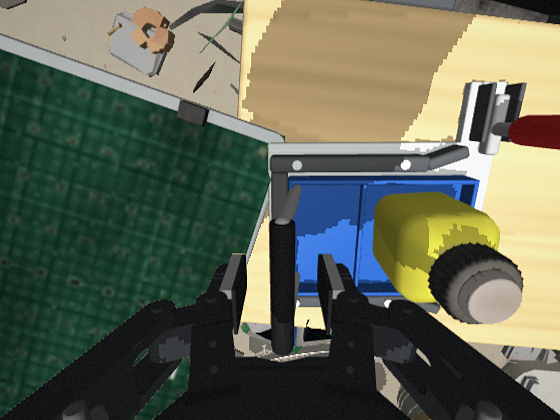

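Call:
servo_tool:
  increments: "0 -0.02 0 0 0 0; 0 -0.04 0 0 0 0; 0 -0.05 0 0 0 0; -0.04 -0.01 0.02 0 0 0; -0.05 0 0.04 0 0 0; -0.03 0 0.04 0 0 0; 0 0 0.03 0 0 0; 0 0 0 0 0 0"

```text
time_s: 19.23
eef_pos: [0.4257, -0.1173, 0.2178]
ee_rot: [0.707, 0.038, -0.037, -0.706]
wrist_force: [0.1, -0.3, 1.5]
grip_width: 0.0385
```

```bash
python3 - <<'E'
from h import *
import pickle
print(*delta([.4242,-.1133,.08],yawrot(np.radians(6))))
m=camera_model('wrist');im=snapshot('wrist')[:,:,::-1];cv2.imwrite('pics/w14.png',im);cv2.imwrite('pics/t14.png',snapshot('top')[:,:,::-1])
b,g,r=[im[...,i].astype(int) for i in range(3)]
v,u=np.nonzero((r-np.maximum(g,b))>120);print(u.mean(),v.mean(),len(u),u.min(),u.max(),v.min(),v.max())
E
```

```text
[-0.00123366  0.13780207  0.00427514] [0.00133347 0.00271845 0.00142921]
402.8628048780488 305.7896341463415 328 276 537 248 377
```

View pics/w14.png

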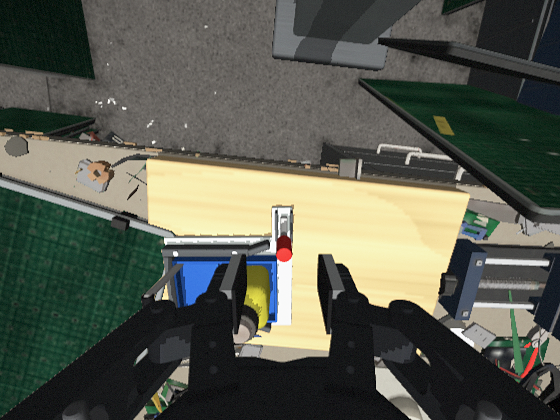

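Call:
servo_tool:
  increments: "-0.005 0.01 0.002 0 0 0; 0 0.03 0.002 0 0 0; 0 0.04 0 0 0 0; 0 0.03 0 0 0 0; 0 0.02 0 0 0 0; 0 0.007 0 0 0 0; 0 0 0 0 0 0"
  fingers: -1

```text
time_s: 20.2
eef_pos: [0.4208, -0.1154, 0.0801]
ee_rot: [0.706, 0.037, -0.037, -0.706]
wrist_force: [-0.4, 0.5, 0.3]
grip_width: 0.0001
```

```bash
python3 - <<'E'
from h import *
p=tool()[0];a=np.radians(6);X=np.array([np.cos(a),np.sin(a),0]);Y=np.array([-X[1],X[0],0]);print(p,X@p,Y@p)
cv2.imwrite('pics/w15.png',snapshot('wrist')[:,:,::-1])
s=snapshot('side')[:,:,::-1];cv2.imwrite('pics/s15.png',cv2.resize(s[190:350,240:430],None,fx=3.7,fy=3.7,interpolation=cv2.INTER_CUBIC))
E
```

```text
[ 0.42079719 -0.1154087   0.08007357] 0.4064285223142562 -0.1587617580474396
```

View pics/w15.png

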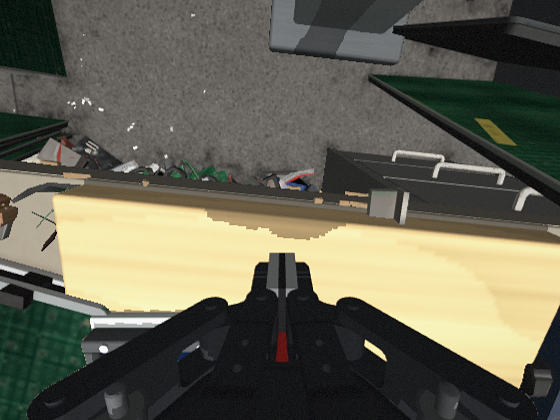

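View pics/s15.png

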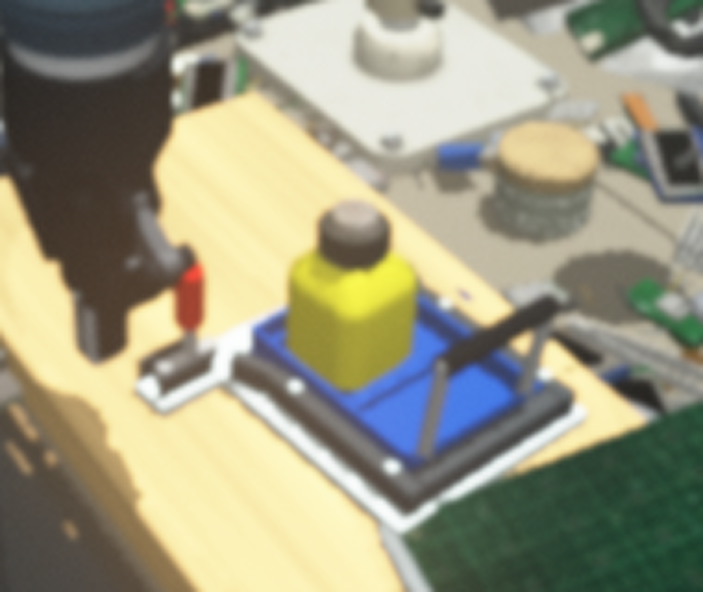

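Call:
servo_tool:
  increments: "0.010 0 0.001 0 0 0; 0.010 0 0.001 0 0 0; 0.008 0 0 0 0 0; 0.005 0 0 0 0 0; 0.005 0 0 0 0 0; 0.004 0 0 0 0 0; 0 0 0 0 0 0"

```text
time_s: 21.18
eef_pos: [0.463, -0.1086, 0.0804]
ee_rot: [0.706, 0.038, -0.037, -0.706]
wrist_force: [-0.1, -0.4, -0.0]
grip_width: 0.0
```

Call:
servo_tool:
  increments: "0.005 0 0 0 0 0; 0.005 0 0 0 0 0; 0.005 0 0 0 0 0; 0.004 0 0 0 0 0; 0 0 0 0 0 0"

```text
time_s: 21.8
eef_pos: [0.4823, -0.1068, 0.0806]
ee_rot: [0.707, 0.038, -0.037, -0.706]
wrist_force: [-0.6, 0.3, 0.5]
grip_width: -0.0003
```

```bash
python3 - <<'E'
from h import *
p=tool()[0];a=np.radians(6);X=np.array([np.cos(a),np.sin(a),0]);Y=np.array([-X[1],X[0],0]);print(p,X@p,Y@p)
s=snapshot('side')[:,:,::-1];cv2.imwrite('pics/s16.png',cv2.resize(s[190:350,240:430],None,fx=3.7,fy=3.7,interpolation=cv2.INTER_CUBIC))
E
```

```text
[ 0.48229756 -0.10678838  0.08057106] 0.46849305737481695 -0.156617205636555
```

View pics/s16.png

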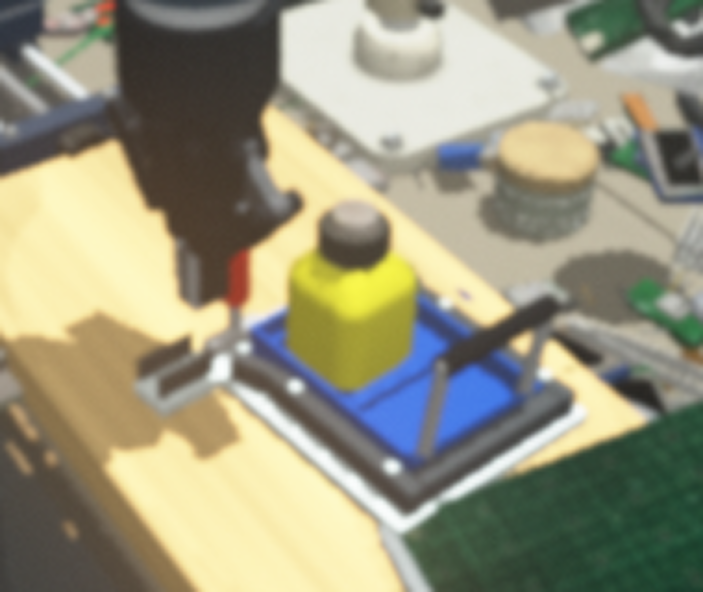

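Call:
servo_tool:
  increments: "0.003 0 0 0 0 0; 0.002 0 0 0 0 0; 0.001 0 0 0 0 0; 0 0 0 0 0 0"

```text
time_s: 22.35
eef_pos: [0.4829, -0.1069, 0.0804]
ee_rot: [0.707, 0.034, -0.039, -0.705]
wrist_force: [-14.5, -3.6, 11.5]
grip_width: 0.0001
```

Call:
servo_tool:
  increments: "0.002 0 0 0 0 0; 0.001 0 0 0 0 0; 0 0 0 0 0 0"

```text
time_s: 22.72
eef_pos: [0.483, -0.1069, 0.0804]
ee_rot: [0.708, 0.032, -0.041, -0.705]
wrist_force: [-20.7, -3.5, 17.9]
grip_width: -0.0003
```

Call:
servo_tool:
  increments: "-0.003 0 0 0 0 0; -0.006 0 0 0 0 0; -0.010 0 0 0 0 0; -0.020 0 0 0 0 0; -0.010 -0.03 0 0 0 0; 0 -0.05 0 0 0 0; -0.03 -0.05 0 0 0 0; 0 0 0 0 0 0"

```text
time_s: 23.72
eef_pos: [0.4133, -0.1151, 0.2144]
ee_rot: [0.708, 0.04, -0.034, -0.704]
wrist_force: [0.6, -0.4, -0.4]
grip_width: -0.0001
```

```bash
python3 - <<'E'
from h import *
a=np.radians(6);X=np.array([np.cos(a),np.sin(a),0]);Y=np.array([-X[1],X[0],0])
T=camera_model('top');S=camera_model('side')
t=snapshot('top')[:,:,::-1];s=snapshot('side')[:,:,::-1]
def red(im,x0,y0,x1,y1):
    b,g,r=[im[...,i].astype(int) for i in range(3)]
    m=(r-np.maximum(g,b))>90; mm=np.zeros_like(m); mm[y0:y1,x0:x1]=m[y0:y1,x0:x1]
    v,u=np.nonzero(mm); return u.mean(),v.mean(),len(u)
rt=red(t,320,200,370,270);q=onz(T,*rt[:2],.105);print(rt,q,X@q,Y@q)
cv2.imwrite('pics/t17.png',cv2.resize(t[170:270,310:430],None,fx=6,fy=6,interpolation=cv2.INTER_CUBIC))
cv2.imwrite('pics/s17.png',cv2.resize(s[190:350,240:430],None,fx=3.7,fy=3.7,interpolation=cv2.INTER_CUBIC))
E
```

```text
(np.float64(344.2162162162162), np.float64(231.54054054054055), 37) [ 0.50146341 -0.10566359  0.105     ] 0.4876714877364116 -0.15750195468944891
```

View pics/t17.png

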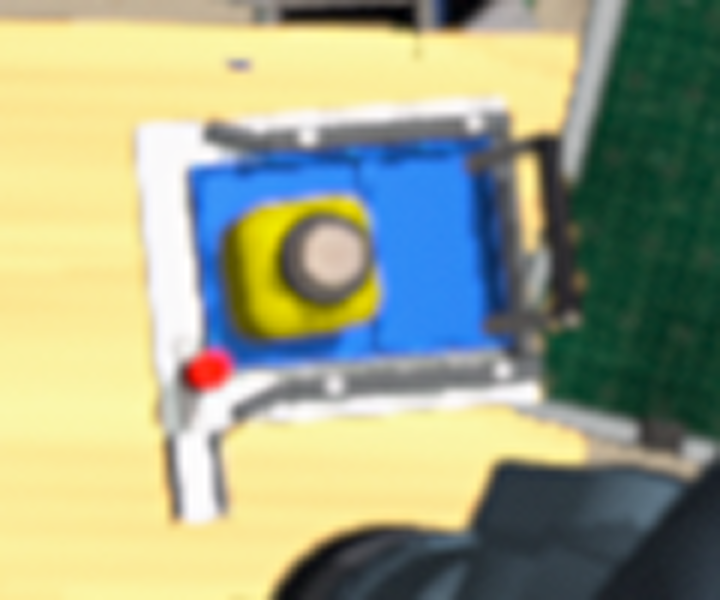

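View pics/s17.png

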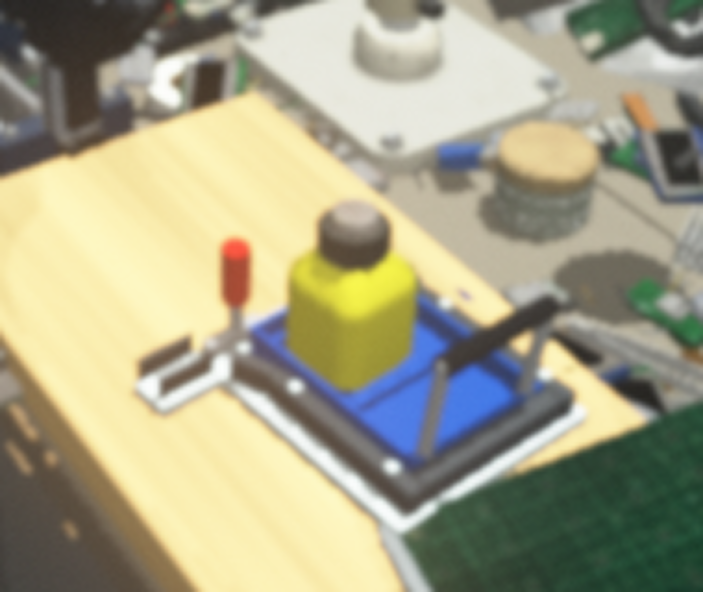

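```bash
python3 - <<'E'
from h import *
m=camera_model('wrist');im=snapshot('wrist')[:,:,::-1];cv2.imwrite('pics/w18.png',im);t2=snapshot('top')[:,:,::-1]
def cen(im):
    b,g,r=[im[...,i].astype(int) for i in range(3)]
    mm=((r-b)>90)&((g-b)>80); mm[:, :340]=0;mm[:190]=0;mm[235:]=0;mm[:,380:]=0
    bl=((b-r)>70); bl[:, :320]=0;bl[:185]=0;bl[240:]=0;bl[:,410:]=0
    f=lambda k:(np.nonzero(k)[1].mean().round(2),np.nonzero(k)[0].mean().round(2),k.sum())
    return f(mm),f(bl)
for n in('t10','top13','t14'):print(n,cen(cv2.imread(f'pics/{n}.png')))
print(cen(t2))
T=camera_model('top');S=camera_model('side')
print(two(T,(310+330/6,170+255/6),S,(240+355/3.7,190+213/3.7)))
print(tool()[0])
E
```

```text
t10 ((np.float64(356.92), np.float64(215.03), np.int64(273)), (np.float64(370.8), np.float64(210.59), np.int64(1162)))
top13 ((np.float64(357.45), np.float64(215.07), np.int64(276)), (np.float64(369.24), np.float64(210.71), np.int64(1014)))
t14 ((np.float64(357.6), np.float64(215.06), np.int64(280)), (np.float64(371.44), np.float64(210.53), np.int64(1158)))
((np.float64(357.56), np.float64(215.07), np.int64(279)), (np.float64(371.76), np.float64(210.26), np.int64(1143)))
(array([ 0.54314412, -0.14580428,  0.13486489]), np.float64(0.00023874936005127567))
[ 0.41148226 -0.11370149  0.20927661]
```

View pics/w18.png

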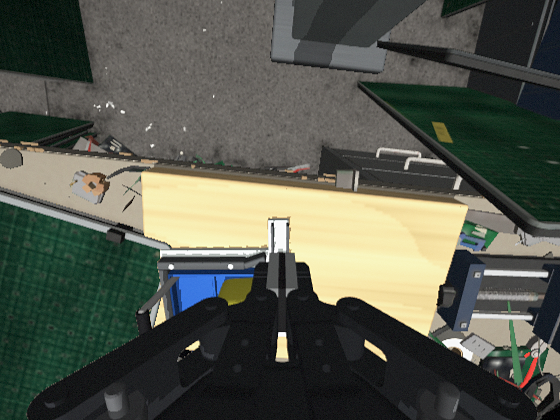

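Call:
servo_tool:
  increments: "-0.03 -0.03 -0.02 0 0 0; -0.03 -0.02 -0.03 0 0 0; 0 0 -0.03 0 0 0; 0 0 0 0 0 0"
  fingers: 0.5

```text
time_s: 24.42
eef_pos: [0.3605, -0.201, 0.2592]
ee_rot: [0.706, 0.036, -0.036, -0.706]
wrist_force: [-0.2, 1.2, -0.8]
grip_width: 0.0637
```

```bash
python3 - <<'E'
from h import *
a=np.radians(6);X=np.array([np.cos(a),np.sin(a),0]);Y=np.array([-X[1],X[0],0])
T=camera_model('top');S=camera_model('side');m=camera_model('wrist')
w=snapshot('wrist')[:,:,::-1];t=snapshot('top')[:,:,::-1];s=snapshot('side')[:,:,::-1]
def red(im,x0,y0,x1,y1):
    b,g,r=[im[...,i].astype(int) for i in range(3)]
    k=(r-np.maximum(g,b))>90; mm=np.zeros_like(k); mm[y0:y1,x0:x1]=k[y0:y1,x0:x1]
    v,u=np.nonzero(mm); return u.mean(),v.mean(),len(u)
rt=red(t,320,200,370,270);rs=red(s,280,240,330,290);q=two(T,rt[:2],S,rs[:2]);print(rs,q,X@q[0],Y@q[0])
cv2.imwrite('pics/w19.png',w);cv2.imwrite('pics/t19c.png',cv2.resize(t[190:270,320:410],None,fx=8,fy=7,interpolation=cv2.INTER_CUBIC))
E
```

```text
(np.float64(303.44117647058823), np.float64(260.95588235294116), 68) (array([ 0.50134986, -0.10685861,  0.09635816]), np.float64(0.0012628072862244702)) 0.4874336428541591 -0.1586785620038917
```

View pics/w19.png

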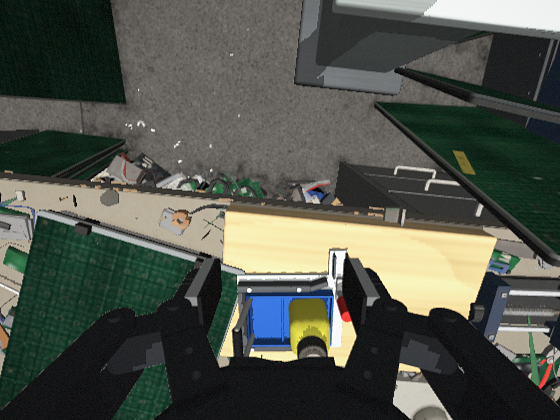

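View pics/t19c.png

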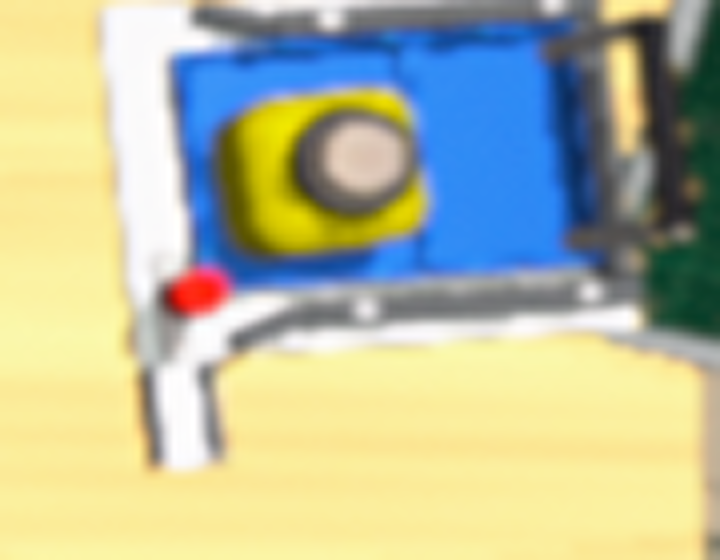

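```bash
python3 -c "
from h import *
print(*delta([.54,-.05,.19],yawrot(np.radians(6))))"
```

```text
[0.19470648 0.06925247 0.12888999] [-0.00125422  0.0010772  -0.00077107]
```

Call:
servo_tool:
  increments: "0 0 0.045 0 0 0; 0.040 0 0.045 0 0 0; 0.050 0.010 0.039 0 0 0; 0.055 0.030 0 0 0 0; 0.050 0.030 0 0 0 0; 0 0 0 0 0 0"

```text
time_s: 25.32
eef_pos: [0.5396, -0.05, 0.186]
ee_rot: [-0.706, -0.036, 0.041, 0.707]
wrist_force: [0.6, -0.5, -0.3]
grip_width: 0.0641
```

```bash
python3 - <<'E'
from h import *
import pickle
m=camera_model('wrist');pickle.dump(m,open('w20.pkl','wb'))
w=snapshot('wrist')[:,:,::-1];cv2.imwrite('pics/w20.png',w);print(tool()[0])
u,v=map(int,proj(m,[.51,-.115,.05]));print(u,v)
cv2.imwrite('pics/w20c.png',cv2.resize(w[max(0,v-55):v+55,max(0,u-70):u+70],None,fx=5.4,fy=5.4,interpolation=cv2.INTER_CUBIC))
E
```

```text
[ 0.53858089 -0.05053921  0.18809557]
216 164
```

View pics/w20c.png

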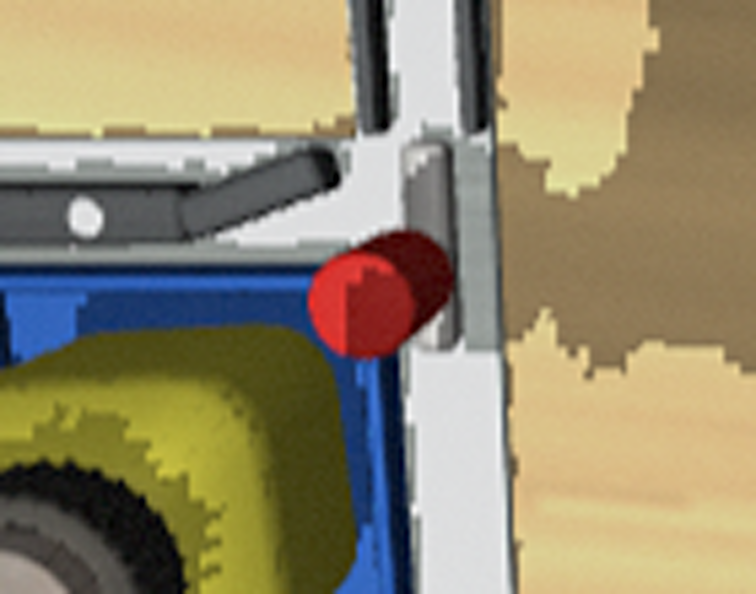

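```bash
python3 - <<'E'
from h import *
import pickle
m=pickle.load(open('w20.pkl','rb'))
c=lambda x,y:(146+(x+.5)/5.4-.5,109+(y+.5)/5.4-.5)
a=np.radians(6);X=np.array([np.cos(a),np.sin(a),0]);Y=np.array([-X[1],X[0],0])
for n,p,z in[('bar tip',(435,347),.056),('bar tip',(435,347),.061),('bar tail',(428,147),.059),('bar L',(410,200),.06),('bar R',(453,200),.06),('tray near',(250,270),.061),('tail',(405,450),.061),('step',(505,450),.043),('knob',(362,305),.107)]:
    q=onz(m,*c(*p),z);print(n,z,q.round(4),(X@q).round(4),(Y@q).round(4))
E
```

```text
bar tip 0.056 [ 0.5158 -0.1047  0.056 ] 0.5021 -0.1581
bar tip 0.061 [ 0.5148 -0.1039  0.061 ] 0.5012 -0.1571
bar tail 0.059 [ 0.4821 -0.1071  0.059 ] 0.4682 -0.1569
bar L 0.06 [ 0.4909 -0.1095  0.06  ] 0.4768 -0.1602
bar R 0.06 [ 0.4901 -0.1024  0.06  ] 0.4767 -0.153
tray near 0.061 [ 0.5052 -0.1354  0.061 ] 0.4883 -0.1875
tail 0.061 [ 0.5334 -0.1081  0.061 ] 0.5192 -0.1633
step 0.043 [ 0.5362 -0.093   0.043 ] 0.5235 -0.1486
knob 0.107 [ 0.501  -0.1065  0.107 ] 0.4872 -0.1583
```

```bash
python3 -c "
from h import *
print(*delta([.4440,-.1112,.088],yawrot(np.radians(6))))"
```

```text
[-0.10010254  0.10051593 -0.0502039 ] [-0.00081021  0.00318654 -0.00459962]
```

Call:
servo_tool:
  increments: "-0.050 0 -0.010 -0.001 0.003 -0.0045; -0.050 0 -0.020 0 0 0; 0 0.010 -0.020 0 0 0; 0 0.040 0 0 0 0; 0 0.035 0 0 0 0; 0 0.015 0 0 0 0; 0 0 0 0 0 0"
  fingers: -1

```text
time_s: 26.25
eef_pos: [0.4439, -0.1117, 0.0908]
ee_rot: [0.707, 0.038, -0.035, -0.706]
wrist_force: [0.2, -0.2, 0.3]
grip_width: -0.0001
```

Call:
servo_tool:
  increments: "0.010 0 0 0 0 0; 0.010 0 0 0 0 0; 0.005 0 0 0 0 0; 0.002 0 0 0 0 0; 0 0 0 0 0 0"

```text
time_s: 26.88
eef_pos: [0.4728, -0.1097, 0.0907]
ee_rot: [0.707, 0.038, -0.034, -0.706]
wrist_force: [-0.3, -0.7, -0.3]
grip_width: -0.0001
```

```bash
python3 -c "
from h import *
a=np.radians(6);X=np.array([np.cos(a),np.sin(a),0]);Y=np.array([-X[1],X[0],0]);p=tool()[0];print(p,X@p,Y@p,telemetry.get_state()['wrist_force'])"
```

```text
[ 0.47275497 -0.10971724  0.09074469] 0.4586965921005204 -0.15853255151072795 [-0.3473871  -0.65565865 -0.27259905]
```

Call:
servo_tool:
  increments: "0.005 0 0 0 0 0; 0.003 0 0 0 0 0; 0.002 0 0 0 0 0; 0.002 0 0 0 0 0; 0 0 0 0 0 0"

```text
time_s: 27.5
eef_pos: [0.483, -0.1087, 0.0906]
ee_rot: [0.707, 0.037, -0.035, -0.705]
wrist_force: [-4.4, -1.7, 3.4]
grip_width: -0.0001
```

```bash
python3 -c "
from h import *
a=np.radians(6);X=np.array([np.cos(a),np.sin(a),0]);Y=np.array([-X[1],X[0],0]);p=tool()[0];print(p,X@p,Y@p,telemetry.get_state()['wrist_force'])"
```

```text
[ 0.48300879 -0.10869548  0.09064672] 0.4690010428347471 -0.15858819681090972 [-4.38115752 -1.71949699  3.39687662]
```

Call:
servo_tool:
  increments: "0.002 0 0 0 0 0; 0.002 0 0 0 0 0; 0.002 0 0 0 0 0; 0 0 0 0 0 0; 0 0 0 0 0 0"

```text
time_s: 28.12
eef_pos: [0.4833, -0.1085, 0.0902]
ee_rot: [0.708, 0.033, -0.038, -0.705]
wrist_force: [-19.0, -3.6, 14.6]
grip_width: 0.0005
```

```bash
python3 - <<'E'
from h import *
a=np.radians(6);X=np.array([np.cos(a),np.sin(a),0]);p=tool()[0];print(p,X@p,telemetry.get_state()['wrist_force'])
s=snapshot('side')[:,:,::-1];cv2.imwrite('pics/s21.png',cv2.resize(s[200:310,250:380],None,fx=5.4,fy=5.4,interpolation=cv2.INTER_CUBIC))
E
```

```text
[ 0.48331535 -0.10853918  0.09017302] 0.46932225966858143 [-19.04542472  -3.57224562  14.59992832]
```

View pics/s21.png

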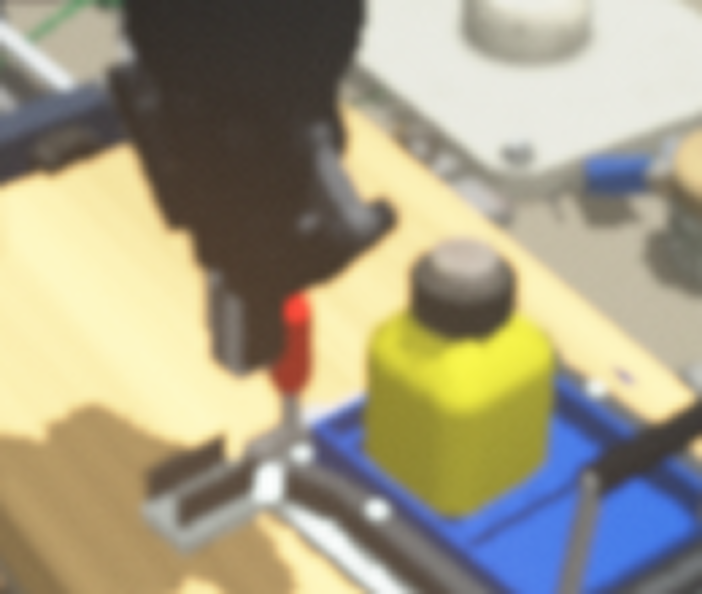

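Call:
servo_tool:
  increments: "-0.004 0 0 0 0 0; -0.008 0 0 0 0 0; -0.020 0 0 0 0 0; -0.020 -0.030 0 0 0 0; 0 -0.05 0 0 0 0; -0.03 -0.03 0.01 0 0 0; 0 0 0 0 0 0; 0 0 0 0 0 0"

```text
time_s: 29.18
eef_pos: [0.4079, -0.1063, 0.2002]
ee_rot: [0.707, 0.039, -0.034, -0.705]
wrist_force: [0.0, 0.3, 0.3]
grip_width: -0.0001
```

```bash
python3 - <<'E'
from h import *
t=snapshot('top')[:,:,::-1];s=snapshot('side')[:,:,::-1]
a=cv2.resize(t[170:270,220:420],None,fx=3.5,fy=3.5);b=cv2.resize(s[190:350,210:430],None,fx=2,fy=2)
print(a.shape,b.shape)
o=np.zeros((350+240,700,3),np.uint8);o[:350]=a[:350,:700];o[350:,:440]=b[80:320]
cv2.imwrite('pics/f.png',o)
print(tool()[0],telemetry.get_state()['time_s'])
E
```

```text
(350, 700, 3) (320, 440, 3)
[ 0.40743662 -0.10607815  0.19940096] 29.275
```

View pics/f.png

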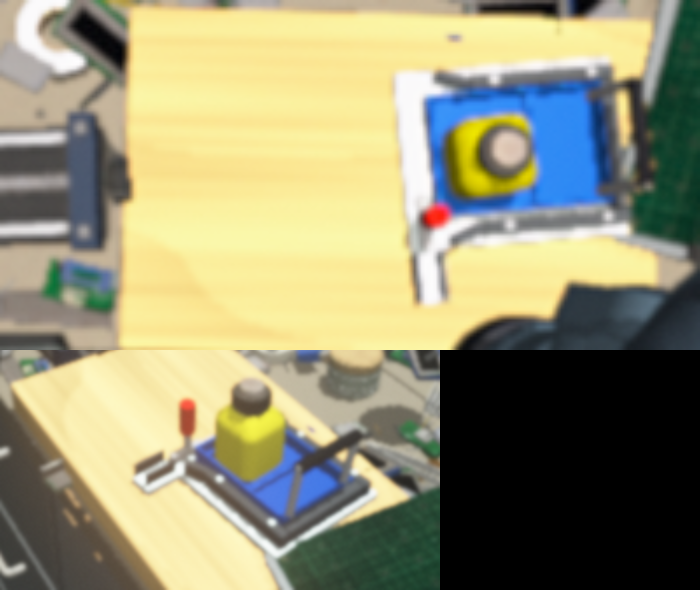

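```bash
python3 -c "
from workcell import job
print(job.finish_job())"
```

```text
the job is handed in; nothing more can be done
None
```

The tray is on the stage against the end stop with the flask standing in it. The bolt is pushed as far as it goes, and I handed the job in at about 29 s of the 51 s allowed.

**What I did:**
- I gripped the handle bar, raised the front edge about 13 mm, slid the tray over the step while turning it about 5° into line with the rails, lowered it and ran it up to the stop.
- I then nudged the bar once more with the open fingers to be sure it was at the stop, and pushed the red knob across with shut fingers.

**What went less well:**
- My first push at the stop went several millimetres too far through the bar, so the tail rose slightly. I estimate 0.1 to 0.2 rad; I saw this in the wrist camera, backed off, and it lay flat again. The second nudge at the stop also lifted the tail a little. The closest limit was tail height (70 mm): I put the tail at about 57 to 66 mm.

**Last checks:**
- **Tray:** it lies flat and in line with the rails, its tail 14.7 to 16 mm from the step edge where 18 mm was expected. That could mean it is 2 to 3 mm short of the stop, within about 2 mm of measuring error. The push force at the stop agreed with contact.
- **Bolt:** the two position measures disagree. The knob moved only about 29 mm in the top view, right at the 29 mm limit. Its final place against the stage's middle line (−42 mm) and the bar's overlap behind the tray (13 to 14 mm) suggest about 32 to 34 mm. It stopped hard at the same point in both pushes, at about 20 N, so I took it as fully shut.
- **Flask:** upright in both final views.
- **Arm:** withdrawn, touching nothing.
- **Tape roll and pliers:** the arm never came near where I took them to be. I picked out the tape roll but never clearly identified the pliers, and I did not measure either one again.

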